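# Gather the bangles on their rod and hang them in the bangle stand

## Robot

A 6-joint arm with a two-finger parallel gripper is mounted at the origin on the work surface. World frame = base frame: x ahead of the robot, y to its left, z up, the work surface at z = 0. Lengths are in m, angles in degrees, forces in N, time in s.
With the tool pointing down it reaches from about 0.4 to 0.825 m from the base axis. Payload 7 kg.
Tool frame: the origin (TCP) lies midway between the tips of the shut fingers; the grasp point (between the pads) lies 19 mm behind it (ctrl.grasp_offset is the distance from the TCP to the grasp point, in m); z points along the fingers, x is the direction in which the jaws open and shut, and the axes are right-handed (so a half turn about z gives the same grasp; the last joint's range is limited). The gripper opens to 88 mm and grips with 3 to 60 N. Pads are 19 mm wide; open, the fingers measure 130 mm over their backs; the gripper's body (78 mm by 193 mm) begins 47 mm behind the grasp point.
Start: joints at [-58.608, 20.546, 0.682, 0, -70.136, -16.507], TCP at [0.173, -0.652, 0.227] pointing down, gripper open.
Joint ranges: [-176.03, 176.03], [-82.01, 121.73], [-58.28, 71.71], [-173.87, 95.51], [-174.79, -0.11], [-173.66, 173.66]. Speed limits (degrees/s): [136.94, 136.94, 172.46, 180, 180, 180].

## Interface

Orientations are given as [roll, pitch, yaw] about the fixed x, y, z axes, in that order (R = Rz(yaw) Ry(pitch) Rx(roll)).
In Python, from plant import sensors, snapshot, order, ctrl gives the robot as it stands.
- The arm moves only by the tool send_rows, never from a script. Its argument "commands" is a list of rows, each a list of 3 entries, a list of its own where there are three numbers: the closure, from 0 (fully open) to 1 (shut), then the shift along the world's x, y, z in units of 0.25 m (1.0 is 0.25 m), then the turn, a rotation vector about the world's x, y, z in units of 360 degrees (1.0 is 360 degrees). In form: [[hand, [x, y, z], [ax, ay, az]], ...]. A call has 1 to 12 rows; each row shifts and turns the pose as measured when the row begins; what a row does not reach is not made up. A row lasts 1/10 s, in which the tool goes at most 50 mm and 8.59 degrees, less where a joint would pass 70% of its speed; a pose out of reach is approached as far as the arm can. A call with a number of a shift or a turn outside -1 to 1 is refused whole. A call with a gripper value outside its range is refused whole. The fingers move at their own pace and stop on an object; the grip force is fixed at half the most. Time passes only in rows, so rows that do not move let the fingers close. It gives the time, the measured TCP pose, the force and the opening at its end, in the units of the state.
- sensors.get_obs(): the state, without advancing time (a new reading comes with each control period).
- snapshot(name): name is "scene" or "top"; returns a dict with "color" (420x560x3 uint8, blue, green, red), "z_map" (420x560 float32, m along the optical axis (not along the pixel's ray), 0 where there is no reading), "mtx" (3x3 intrinsics, pixels), "k1" (the pictures are not rectified: a ray, as slopes to the right and down, at radius r is drawn at 1 + k1 r^2 times it, then the intrinsics apply), "xyz" and "attitude" of the camera in the world. Camera axes: x right, y down, z forward; pixel columns grow to the right and rows downward; lengths in m; the calibration is good to about 2 mm. A picture is of the moment at which its call begins.
- order.close_job(): hands the job in, once; it reports no verdict.
The state is a dict: "clock": time; "joint_pos": joint angles; "qvel": joint speeds; "tau": joint torques, N m; "tool_pos": TCP position; "orientation": TCP orientation; "force": force on the tool from outside, world axes, zero at the start; "moment": the same for the moment, N m; "opening": finger opening in m.
Only numpy, scipy, OpenCV 4.12 (cv2) and the standard library are available. Lean on these libraries where they do the work, as an engineer would, in place of code of your own. Each camera call takes 0.05 s, during which the arm holds its last target.

## Task

Draw the wooden bangle rod out of the tray's middle tier by its bare end, lay it down clear of the tray, let go, and take it again by its square handle. Run the rod through all three bangles where they stand in the slotted holder, lift them off together on the rod, and rest the loaded rod in both forks of the bangle stand, still and with all three bangles hanging between the forks. Leave the other things on the ledge and in the tray where they are.

Things in the scene. Friction and masses are not known exactly. Their poses are not given: they have to be found in the camera images.
- rod_mid (a point): Bangle rod, dark wood, 200 mm, 45 g: round shaft 140 mm long, 18 mm across, then a square handle 60 mm long, 18 x 18 mm. Point: on the axis, mid-shaft; x runs to the bare tip (tip at +70 mm, handle from -70 to -130 mm). Starts level and loose in the tray's middle tier, axis 70 mm up, bare end 80 to 100 mm out of the front, handle under the top tier. Laid on the ledge: axis 9 mm up; no rolling.
- rod_handle (a point): Centre of the rod's square handle (on the axis, 30 mm from either end of the handle); same axes as rod_mid.
- rod_tip (a point): End of the bare shaft, on the axis, rounded edge; same axes as rod_mid.
- tray: White plastic three-tier tray, fixed, 150 mm deep (x), 220 mm wide (y), 140 mm high; origin under its centre; its front looks along its -x. Tier floors' tops at 3, 61 and 119 mm. The two lower tiers have sides and back, a fully open front and 55 mm clear height; the top tier has a 14 mm front lip and 24 mm rims. Rod nearly along x. Between robot, holder and stand the ledge is bare.
- holder: White plastic slotted holder, fixed: open box 66.5 mm (x) by 80 mm (y), walls and dividers 26 mm high, floor 4 mm thick; origin under its centre. Three slots 14.5 mm wide, 22 mm apart along x, a bangle standing in each, free to be lifted straight up. The line through the holes is parallel to the holder's x; it may be threaded from either end.
- bangle0_center (a point): Centre of a tortoiseshell acrylic bangle: plain ring, 76 mm outside, 58 mm hole, 12 mm wide, 16 g; x is the hole's axis. It stands on edge in the holder, centre 42 mm above the ledge; above the holder's walls the hole is open from 26 to 71 mm above the ledge. It may lean a few degrees. Hanging on the rod its centre is 20 mm below the rod's axis.
- bangle1_center (a point): Centre of the second bangle, same size, in the middle slot.
- bangle2_center (a point): Centre of the third bangle, same size.
- stand_seat (a point): Bangle stand, dark wood, fixed: base 150 (x) by 90 by 14 mm, two forked uprights 96 mm apart along x (12 mm thick, 84 mm clear between). Point: midway between the forks at the axis height of a rod resting in them, 110 mm above the ledge; x runs from fork to fork. Forks: flat bottom 16 mm wide, 101 mm up; prongs lean out to a mouth about 36 mm wide, 130 mm up. The rod may lie either way round.
- egg_cup: Bystander: empty white ceramic egg cup, 50 mm across, 64 mm high; origin under its centre.
- lipstick: Bystander: red plastic lipstick tube standing upright, 22 mm across, 75 mm high; origin under its centre.
- claw_clip: Bystander: tortoiseshell acrylic claw clip on the ledge, 82 mm long (x), 35 mm wide, 37 mm high; origin under its centre.
- slide_a: Bystander: steel hair slide lying in the tray's top tier, 70 mm long (x), 11 mm wide, 9 mm high.
- slide_b: Bystander: a second, equal steel hair slide in the tray's top tier.
- headband_case: Bystander: black silicone headband case at the back, 180 mm long (y), 75 mm deep, 42 mm high; origin under its centre.
- hairbrush: Bystander: wooden hairbrush lying on its bristles, 205 mm long (x), 62 mm wide, 32 mm high.
- cream_jar: Bystander: amber glass cream jar, 60 mm across, 45 mm high; origin under its centre.
There are look-alikes about, which are no part of the job. Leave any orange or turquoise look-alike of the part that bears bangle1_center alone.

How it is judged:
By the outcome, as a careful person would: the job done as asked, in the order asked, and still so for the second after the job is handed in, with the robot touching nothing.
It also fails if it takes over 72 s, if anything falls off the work surface, if the arm or the gripper's body presses on something with over 40 N, if the wrist force passes 120 N, or if a joint passes its speed limit or range.

## Working session

There is one attempt and no reset: what is moved stays moved. The work goes in short steps, Python scripts to look and compute and a tool call to move; the robot and the scene stay as the last step left them, time stands still between calls to the robot, and variables do not carry over. Pictures are saved under pics/ and viewed, and the job is handed in when it is done.

Besides the shell and the picture viewer there is one more tool, called after ">>>" as name(argument=value, ...), one argument or row to a line, values as JSON. send_rows: Moves the arm, as the interface text tells. Its arguments: {"type":"object","properties":{"commands":{"type":"array","items":{"type":"array"}}},"required":["commands"]}

```bash
mkdir -p pics; ls; cat > h.py <<'E'
import numpy as np, cv2, pickle
from plant import sensors, snapshot, order, ctrl
E
python3 - <<'E'
from h import *
print(sensors.get_obs()); print(ctrl.grasp_offset)
for n in("scene","top"):
    s=snapshot(n); pickle.dump(s,open(n+"0.pkl","wb")); cv2.imwrite(f"pics/{n}0.png",s["color"]); print(n,s["mtx"],s["k1"],s["xyz"],s["attitude"])
E
```

```text
pics
{'clock': 0.0, 'joint_pos': array([-5.86076842e+01,  2.05951839e+01,  6.33896997e-01, -1.84672051e-02,
       -7.01348639e+01, -1.65061695e+01]), 'qvel': array([-0.04583675,  0.00222   ,  0.03733331,  0.00934137, -0.03220035,
       -0.08823451]), 'tau': array([ 1.04900992e-03, -5.82720709e+01,  2.93060321e+01,  6.99753106e+00,
        6.84678686e-03, -1.65378224e-04]), 'tool_pos': array([ 0.17324338, -0.65189611,  0.2255865 ]), 'orientation': array([-1.79989324e+02, -9.71209170e-02,  1.04879847e+02]), 'force': array([0.32046743, 0.0334548 , 0.18886586]), 'moment': array([0.02414185, 0.00947969, 0.01434877]), 'opening': 0.08755056687370394}
0.0188
scene [[469.53826395   0.         278.14469472]
 [  0.         469.53826395 207.05696311]
 [  0.           0.           1.        ]] -0.07699402874941969 [ 1.18689245 -0.36968931  0.96157922] [-140.03788621   -0.93576989   61.74932987]
top [[423.32523611   0.         268.81328598]
 [  0.         423.32523611 207.18389302]
 [  0.           0.           1.        ]] -0.13083445785343176 [ 0.44839347 -0.01136032  1.27116617] [-1.73030845e+02  1.40773401e-01 -9.07310282e+01]
```

View pics/scene0.png

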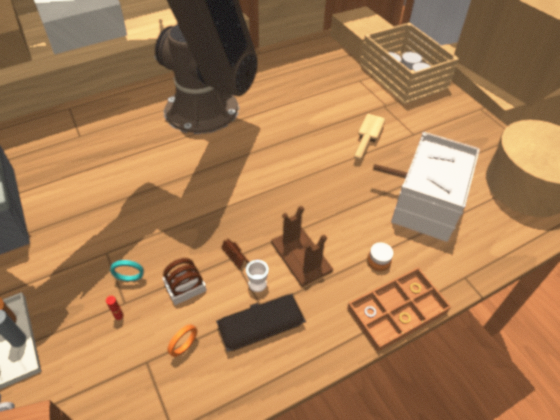

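View pics/top0.png

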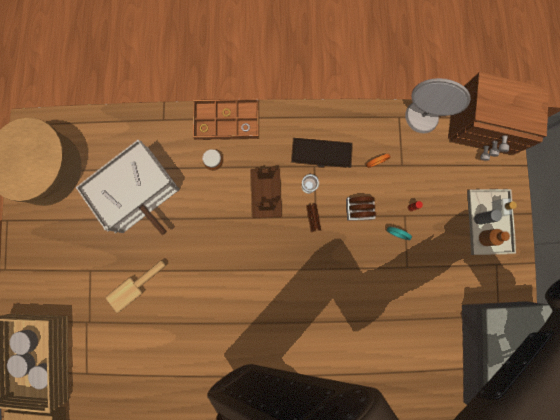

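Scene view: the tray is at (440,185) with the rod end at (390,171). The stand is at (302,245), the holder with three brown rings at (183,280), and the look-alike rings are turquoise (127,271) and orange (183,340). Top view: tray (128,187), rod end (152,218), stand (266,191), holder (362,208).

```bash
cat >> h.py <<'E'
from scipy.spatial.transform import Rotation as Ro
def snap(n,tag):
    s=snapshot(n); pickle.dump(s,open(f"{n}{tag}.pkl","wb")); cv2.imwrite(f"pics/{n}{tag}.png",s["color"]); return s
def load(n,tag): return pickle.load(open(f"{n}{tag}.pkl","rb"))
def Rc(s): return Ro.from_euler('xyz',s["attitude"],degrees=True).as_matrix()
def rays(s,px):
    px=np.asarray(px,float).reshape(-1,1,2)
    u=cv2.undistortPoints(px,s["mtx"],np.array([s["k1"],0,0,0.])).reshape(-1,2)
    return np.c_[u,np.ones(len(u))]@Rc(s).T
def plane(s,px,z):
    d=rays(s,px); o=np.asarray(s["xyz"]); return o+d*((z-o[2])/d[:,2])[:,None]
def proj(s,P):
    P=np.asarray(P,float).reshape(-1,3); R=Rc(s); 
    q=(P-s["xyz"])@R; 
    return cv2.projectPoints(q,np.zeros(3),np.zeros(3),s["mtx"],np.array([s["k1"],0,0,0.]))[0].reshape(-1,2)
def cloud(s):
    h,w=s["z_map"].shape; v,u=np.mgrid[:h,:w]
    d=rays(s,np.c_[u.ravel(),v.ravel()]); 
    P=np.asarray(s["xyz"])+d*s["z_map"].reshape(-1,1); P[s["z_map"].ravel()==0]=np.nan
    return P.reshape(h,w,3)
def crop(s,u0,v0,w,h,f,name,pts=None):
    c=cv2.resize(s["color"][v0:v0+h,u0:u0+w],None,fx=f,fy=f,interpolation=cv2.INTER_CUBIC)
    if pts is not None:
        for p in pts: cv2.circle(c,(int((p[0]-u0+.5)*f),int((p[1]-v0+.5)*f)),3,(0,255,0),1)
    cv2.imwrite(f"pics/{name}.png",c)
E
python3 - <<'E'
from h import *
t=load("top",0); s=load("scene",0)
crop(t,70,130,120,110,6,"c_tray"); crop(t,240,130,200,120,4,"c_mid"); crop(s,360,120,130,120,6,"c_trays"); crop(s,100,200,240,160,3.3,"c_mids")
for n,S,px in(("top",t,[(128,187),(266,191),(362,208),(300,260)]),("scene",s,[(390,171),(183,280),(300,180)])):
    C=cloud(S)
    for u,v in px: print(n,u,v,C[v,u], plane(S,[(u,v)],0))
E
```

```text
top 128 187 [0.65112254 0.38309849 0.12063514] [[0.67237903 0.42445817 0.        ]]
top 266 191 [ 0.65155945 -0.00238528  0.01190078] [[ 0.65347948 -0.00230046  0.        ]]
top 362 208 [ 0.58850118 -0.27644958  0.07753926] [[ 0.59760272 -0.29367006  0.        ]]
top 300 260 [ 0.44365693 -0.10120772  0.00199349] [[ 0.44364949 -0.10134884  0.        ]]
scene 390 171 [0.56732134 0.31708202 0.07649553] [[5.13773389e-01 3.76437919e-01 1.11022302e-16]]
scene 183 280 [ 0.62507848 -0.28751832  0.0729926 ] [[ 5.78928496e-01 -2.80768415e-01 -1.11022302e-16]]
scene 300 180 [ 0.42431414  0.12779594 -0.00130098] [[0.42534449 0.12712377 0.        ]]
```

View pics/c_tray.png

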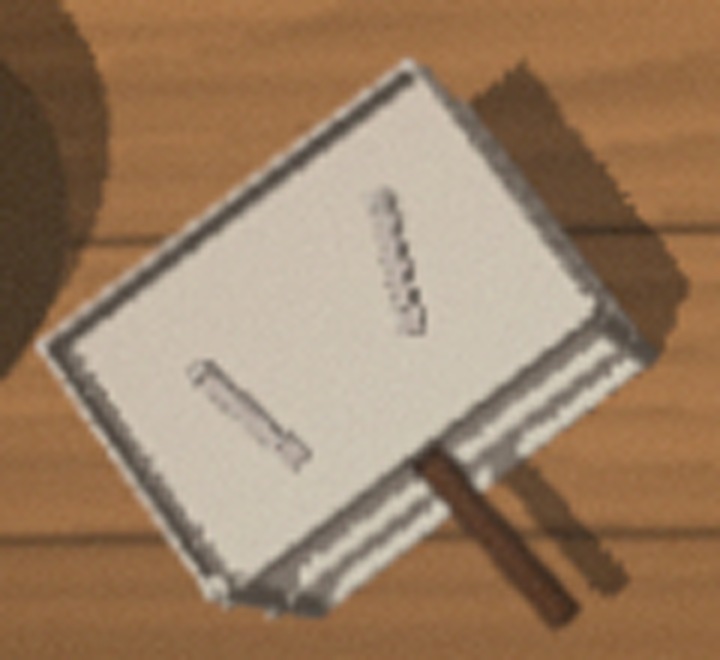

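View pics/c_mid.png

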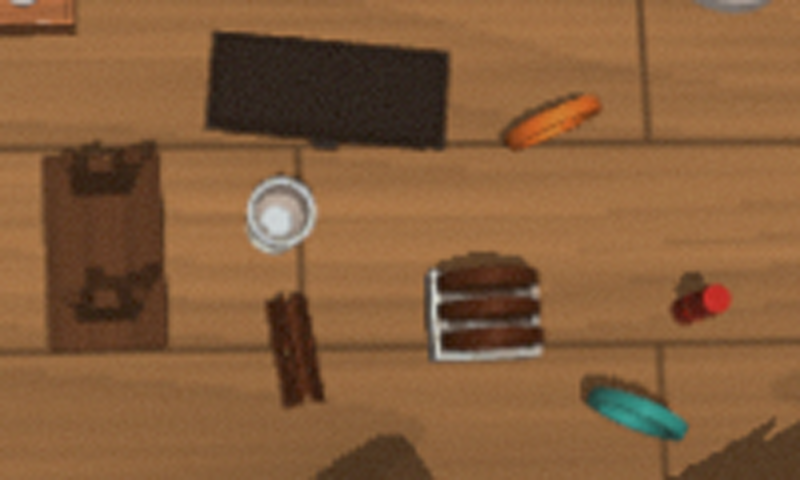

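View pics/c_trays.png

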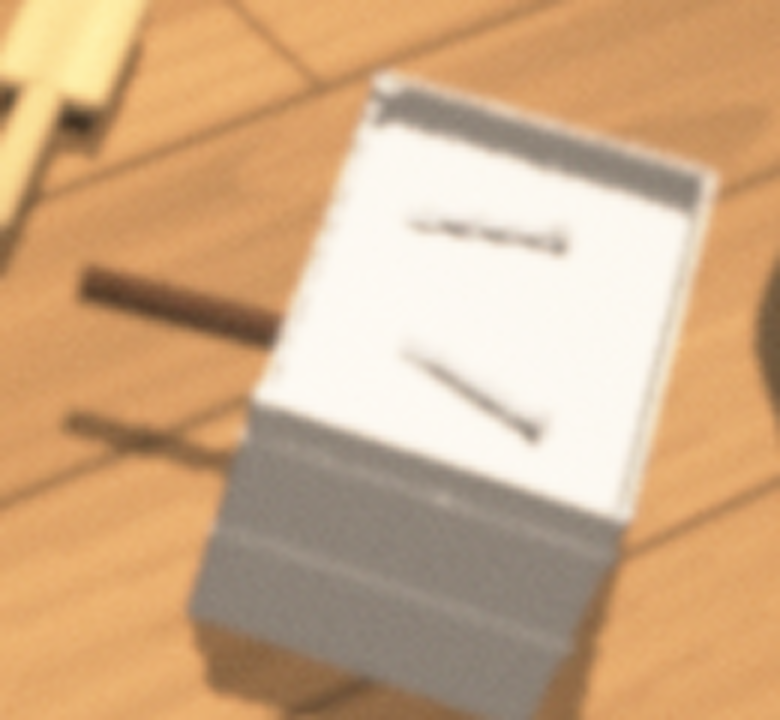

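View pics/c_mids.png

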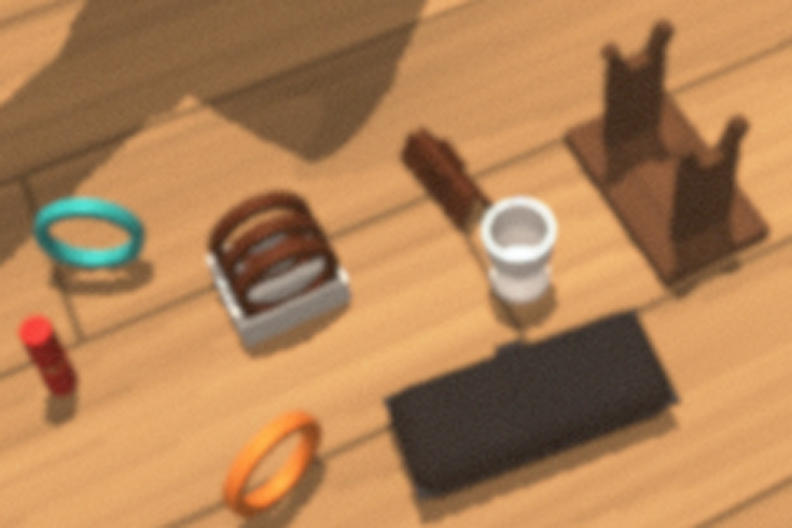

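Candidates in the top view:
- **Rod:** dark rod end at (152,218) sticking out of the tray. The claw clip (314,217) is brown but short and on the ledge, and the hairbrush (135,285) is pale, so I choose (152,218).
- **Bangles:** the three brown rings in the holder at (362,208). The orange ring (378,160) and the turquoise ring (399,232) are look-alikes to leave alone.

The close crops agree with both choices, so next I measure.

```bash
python3 - <<'E'
from h import *
for n,box in(("top",(135,200,175,240)),("scene",(370,160,408,185))):
    s=load(n,0); c=s["color"].astype(int); u0,v0,u1,v1=box
    C=cloud(s)
    sub=np.zeros(c.shape[:2],bool); sub[v0:v1,u0:u1]=1
    m=sub&(C[...,2]>0.045)&(C[...,2]<0.1)&(c[...,2]<130)&(c[...,2]-c[...,0]>15)
    nl,lab,st,_=cv2.connectedComponentsWithStats(m.astype(np.uint8)); k=1+np.argmax(st[1:,4]); m=lab==k
    v,u=np.nonzero(m); P=plane(s,np.c_[u,v],0.072)[:,:2]
    mu=P.mean(0); w,V=np.linalg.eigh(np.cov((P-mu).T)); d=V[:,1]; d=d*np.sign(-d[0])
    t=(P-mu)@d; q=(P-mu)@V[:,0]
    print(n,len(u),"mu",mu,"dir",np.degrees(np.arctan2(d[1],d[0])),"t",t.min(),t.max(),"tip",mu+d*t.max(),"width",np.ptp(q), "z",np.median(C[m][:,2]))
    im=s["color"].copy(); im[m]=(0,255,0); cv2.imwrite(f"pics/m_{n}.png",cv2.resize(im[v0-20:v1+20,u0-20:u1+20],None,fx=6,fy=6,interpolation=0))
# tray top corners, top view px from crop/6 + offset
t=load("top",0)
for px in[(410,65),(42,345),(215,595),(605,310)]:
    p=(px[0]/6+70-.5,px[1]/6+130-.5); print("tray",p,plane(t,[p],.143)[0])
E
```

```text
top 231 mu [0.56871632 0.32864149] dir -139.57823621151223 t -0.04918541001866007 0.058172869516123105 tip [0.52442978 0.29092167] width 0.05146393512316494 z 0.07703490747343977
scene 137 mu [0.56321157 0.31789024] dir -138.1393193482491 t -0.04315311186985885 0.041108436403721194 tip [0.53259525 0.29045769] width 0.017653105642772265 z 0.07417748648556699
tray (137.83333333333331, 140.33333333333334) [0.77872108 0.35216849 0.143     ]
tray (76.5, 187.0) [0.64993952 0.52444751 0.143     ]
tray (105.33333333333334, 228.66666666666669) [0.53313023 0.43617568 0.143     ]
tray (170.33333333333331, 181.16666666666666) [0.66132612 0.25736146 0.143     ]
```

```bash
python3 - <<'E'
from h import *
for n in("top","scene"):
    s=load(n,0); C=cloud(s); c=s["color"].astype(int); z=C[...,2]
    hsv=cv2.cvtColor(s["color"],cv2.COLOR_BGR2HSV)
    # bangles: points above holder
    R=(C[...,0]>.52)&(C[...,0]<.68)&(C[...,1]>-.36)&(C[...,1]<-.21)
    m=R&(z>.045)&(z<.095)
    print(n,"bangle pts",m.sum(),"x",np.percentile(C[m][:,0],[1,50,99]),"y",np.percentile(C[m][:,1],[1,50,99]),"z",np.percentile(C[m][:,2],[50,99]))
    h=np.histogram(C[m&(z>.065)][:,0],bins=np.arange(.55,.66,.004)); print(list(zip(h[1].round(3),h[0])))
    w=R&(z>.012)&(hsv[...,1]<70)&(hsv[...,2]>110)
    P=C[w]; print("white",w.sum(),P[:,:2].min(0),P[:,:2].max(0))
    b=(w|m).astype(np.uint8); cnt=max(cv2.findContours(b,0,2)[0],key=cv2.contourArea); print("rect px",cv2.minAreaRect(cnt))
    # stand
    R=(C[...,0]>.55)&(C[...,0]<.76)&(C[...,1]>-.07)&(C[...,1]<.07)
    m=R&(z>.085)&(z<.15)
    P=C[m]; print("stand high",m.sum()); 
    for lo in(.55,.64,):
        q=P[(P[:,0]>lo)&(P[:,0]<lo+.09)]; 
        if len(q): print(lo,len(q),q.mean(0),q.min(0),q.max(0))
E
```

```text
top bangle pts 332 x [0.54259504 0.59387498 0.62163286] y [-0.34544192 -0.27667481 -0.24712828] z [0.07320936 0.08258629]
[(np.float64(0.55), np.int64(0)), (np.float64(0.554), np.int64(0)), (np.float64(0.558), np.int64(0)), (np.float64(0.562), np.int64(0)), (np.float64(0.566), np.int64(24)), (np.float64(0.57), np.int64(23)), (np.float64(0.574), np.int64(31)), (np.float64(0.578), np.int64(1)), (np.float64(0.582), np.int64(0)), (np.float64(0.586), np.int64(18)), (np.float64(0.59), np.int64(21)), (np.float64(0.594), np.int64(32)), (np.float64(0.598), np.int64(17)), (np.float64(0.602), np.int64(0)), (np.float64(0.606), np.int64(0)), (np.float64(0.61), np.int64(29)), (np.float64(0.614), np.int64(30)), (np.float64(0.618), np.int64(23)), (np.float64(0.622), np.int64(0)), (np.float64(0.626), np.int64(0)), (np.float64(0.63), np.int64(0)), (np.float64(0.634), np.int64(0)), (np.float64(0.638), np.int64(0)), (np.float64(0.642), np.int64(0)), (np.float64(0.646), np.int64(0)), (np.float64(0.65), np.int64(0)), (np.float64(0.654), np.int64(0))]
white 109 [ 0.56095706 -0.32311435] [ 0.62540396 -0.243
[... 1126 characters left out ...]
22), np.int64(67)), (np.float64(0.626), np.int64(3)), (np.float64(0.63), np.int64(0)), (np.float64(0.634), np.int64(0)), (np.float64(0.638), np.int64(0)), (np.float64(0.642), np.int64(0)), (np.float64(0.646), np.int64(0)), (np.float64(0.65), np.int64(0)), (np.float64(0.654), np.int64(0))]
white 376 [ 0.52906966 -0.3591714 ] [ 0.63336782 -0.24303956]
rect px ((182.0, 278.0000305175781), (39.35479736328125, 36.671512603759766), 63.43495178222656)
stand high 471
0.55 230 [ 0.60609417 -0.00160995  0.10677833] [ 0.59395834 -0.02981471  0.08504903] [0.61180219 0.02707006 0.12981115]
0.64 241 [0.70175592 0.00119886 0.1075106 ] [ 0.69106109 -0.02712835  0.08621358] [0.707243   0.03057756 0.12874424]
```

```bash
python3 - <<'E'
from h import *
t=load("top",0); s=load("scene",0)
crop(t,240,155,55,65,12,"st_t"); crop(s,265,200,75,90,7,"st_s"); crop(t,340,185,50,45,14,"ho_t"); crop(s,150,245,70,65,9,"ho_s")
E
```

```text
(no output)
```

View pics/st_t.png

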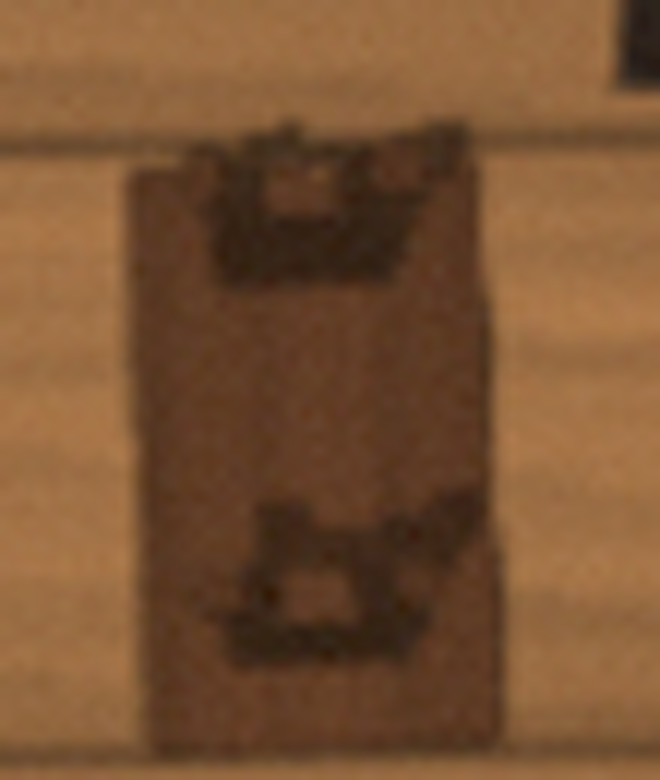

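View pics/st_s.png

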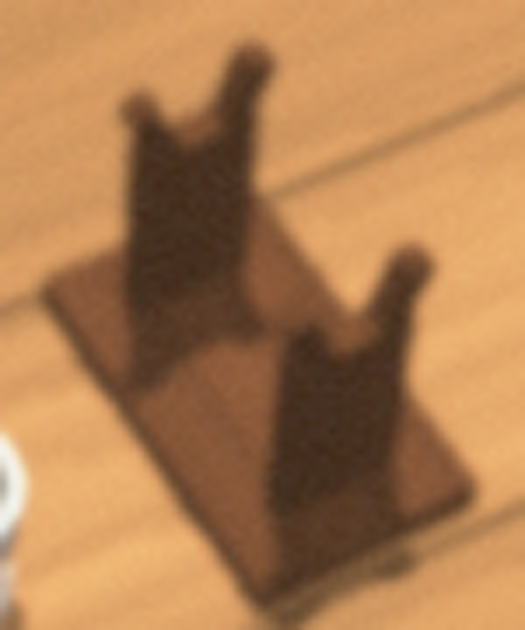

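View pics/ho_t.png

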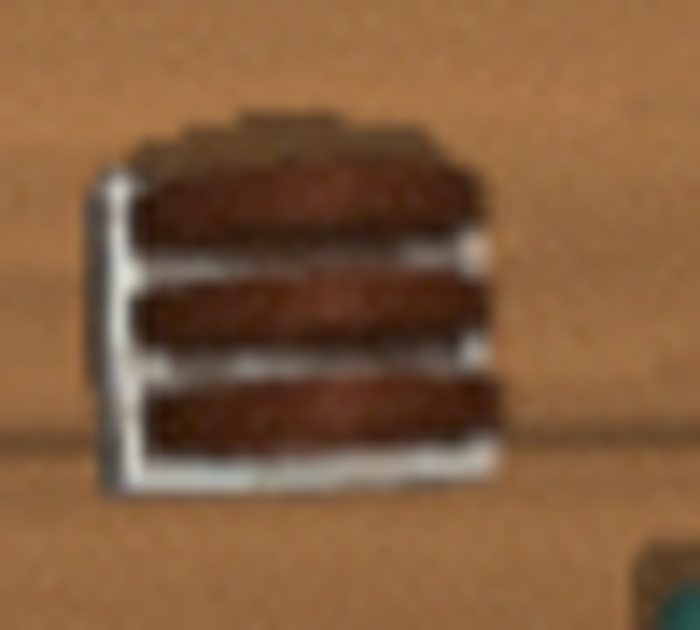

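View pics/ho_s.png

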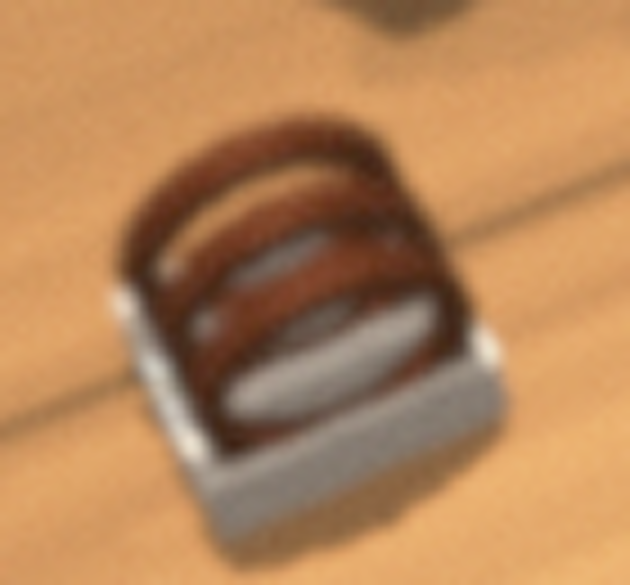

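```bash
python3 - <<'E'
from h import *
t=load("top",0); s=load("scene",0)
def tp(px,f,o): px=np.array(px,float); return px/f+np.array(o)-.5
a=tp([(563,612),(430,455)],6,(70,130)); P=plane(t,a,.07); d=P[0]-P[1]; print("rod top",P,np.degrees(np.arctan2(d[1],d[0])))
b=tp([(85,283),(275,328)],6,(360,120)); P=plane(s,b,.072); d=P[0]-P[1]; print("rod scene",P,np.degrees(np.arctan2(d[1],d[0])))
P=plane(t,tp([(128,168),(478,165),(503,745),(150,755)],12,(240,155)),.014); print("base top",P,P.mean(0))
for i,j in((3,0),(2,1)): d=P[j]-P[i]; print(np.degrees(np.arctan2(d[1],d[0])),np.linalg.norm(d))
P=plane(s,tp([(45,285),(265,600),(475,495)],7,(265,200)),.014); print("base scene",P, (P[0]+P[2])/2)
d=P[1]-P[0];print(np.degrees(np.arctan2(d[1],d[0])),np.linalg.norm(d))
P=plane(t,tp([(105,175),(122,490),(497,472)],14,(340,185)),.026); print("holder top",P,(P[0]+P[2])/2)
d=P[0]-P[1];e=P[1]-P[2];print(np.degrees(np.arctan2(d[1],d[0])),np.linalg.norm(d),np.degrees(np.arctan2(e[1],e[0]))-90,np.linalg.norm(e))
P=plane(s,tp([(118,295),(212,470),(500,362)],9,(150,245)),.026); print("holder scene",P,(P[0]+P[2])/2)
d=P[1]-P[0];e=P[2]-P[1];print(np.degrees(np.arctan2(d[1],d[0])),np.linalg.norm(d),np.degrees(np.arctan2(e[1],e[0]))-90,np.linalg.norm(e))
# fork prong tips
P=plane(s,tp([(138,108),(252,60),(408,262)],7,(265,200)),.130); print("prongs scene",P)
# bangle tops top view y extents
c=t["color"].astype(int)
P=plane(t,tp([(135,215),(480,195),(135,315),(490,300),(145,410),(500,400)],14,(340,185)),.042);print("bangle ext",P, (P[0::2]+P[1::2])/2)
E
```

```text
rod top [[0.52901177 0.29280663 0.07      ]
 [0.60547975 0.35949042 0.07      ]] -138.90998997213967
rod scene [[0.53071083 0.2908869  0.072     ]
 [0.5925614  0.35026365 0.072     ]] -136.16903694118784
base top [[ 0.72091217  0.04475785  0.014     ]
 [ 0.72049021 -0.04361448  0.014     ]
 [ 0.57334825 -0.04747822  0.014     ]
 [ 0.57198853  0.04032975  0.014     ]] [ 0.64668479 -0.00150127  0.014     ]
1.7031326337564108 0.14898945770517613
1.5041590077875344 0.14719267686417892
base scene [[ 0.58113318 -0.04699464  0.014     ]
 [ 0.72876755 -0.0422302   0.014     ]
 [ 0.72665001  0.04149543  0.014     ]] [ 0.6538916  -0.00274961  0.014     ]
1.8484013525578629 0.14771122937140457
holder top [[ 0.62819656 -0.24395342  0.026     ]
 [ 0.56076041 -0.24521687  0.026     ]
 [ 0.56341799 -0.32593026  0.026     ]] [ 0.59580728 -0.28494184  0.026     ]
1.0733476384983285 0.067447992153398 1.8858504045164892 0.08075712224127388
holder scene [[ 0.56681067 -0.32255002  0.026     ]
 [ 0.62594424 -0.31880853  0.026     ]
 [ 0.63032979 -0.24288725  0.026     ]] [ 0.59857023 -0.28271864  0.026     ]
3.6203909074656684 0.059251815591437114 -3.3059848245751056 0.07604783850008573
prongs scene [[ 0.60640913 -0.02664645  0.13      ]
 [ 0.60591426  0.0165297   0.13      ]
 [ 0.70025753  0.01873908  0.13      ]]
bangle ext [[ 0.61731284 -0.24702055  0.042     ]
 [ 0.62068448 -0.32078077  0.042     ]
 [ 0.5961335  -0.24625086  0.042     ]
 [ 0.59833036 -0.32194125  0.042     ]
 [ 0.57606502 -0.24765299  0.042     ]
 [ 0.57712594 -0.32316874  0.042     ]] [[ 0.61899866 -0.28390066  0.042     ]
 [ 0.59723193 -0.28409605  0.042     ]
 [ 0.57659548 -0.28541086  0.042     ]]
```

>>> send_rows(
  commands=[
    [0, [0.137, 0.128, 0], [0, 0, 0.0067]],
    [0, [0.137, 0.128, 0], [0, 0, 0.0067]],
    [0, [0.137, 0.128, 0], [0, 0, 0.0067]],
    [0, [0.137, 0.128, 0], [0, 0, 0.0067]],
    [0, [0.137, 0.128, 0], [0, 0, 0.0067]],
    [0, [0.137, 0.128, 0], [0, 0, 0.0067]],
    [0, [0.137, 0.128, 0], [0, 0, 0.0067]],
    [0, [0.137, 0.128, 0], [0, 0, 0.0067]],
    [0, [0.137, 0.128, 0], [0, 0, 0.0067]],
    [0, [0.137, 0.128, 0], [0, 0, 0.0067]],
    [0, [0.137, 0.128, 0], [0, 0, 0.0067]],
    [0, [0, 0, 0], [0, 0, 0]],
  ],
)

```text
clock: 1.3
tool_pos: [0.5584, -0.2827, 0.2196]
orientation: [-179.8, -0.6, 132.2]
force: [-0.7, -1.0, -1.3]
opening: 0.0877
```

>>> send_rows(
  commands=[
    [0, [-0.004, 0.196, 0], [0, 0, 0]],
    [0, [-0.004, 0.196, 0], [0, 0, 0]],
    [0, [-0.004, 0.196, 0], [0, 0, 0]],
    [0, [-0.004, 0.196, 0], [0, 0, 0]],
    [0, [-0.004, 0.196, 0], [0, 0, 0]],
    [0, [-0.004, 0.196, 0], [0, 0, 0]],
    [0, [-0.004, 0.196, 0], [0, 0, 0]],
    [0, [-0.004, 0.196, 0], [0, 0, 0]],
    [0, [-0.004, 0.196, 0], [0, 0, 0]],
    [0, [-0.004, 0.196, 0], [0, 0, 0]],
    [0, [-0.004, 0.196, 0], [0, 0, 0]],
    [0, [-0.004, 0.19, 0], [0, 0, 0]],
  ],
)

```text
clock: 2.5
tool_pos: [0.5398, 0.3114, 0.2155]
orientation: [-179.5, -0.8, 131.6]
force: [1.7, -0.4, 0.1]
opening: 0.0878
```

```bash
python3 - <<'E'
from h import *
o=sensors.get_obs(); print(o["tool_pos"],o["orientation"],o["joint_pos"])
t=snap("top",1)
crop(t,70,130,120,110,6,"c1")
E
```

```text
[0.53978    0.31135157 0.21554788] [-179.4561234    -0.80064841  131.64257743] [ 47.35931022  16.54486239  -6.18361242  -0.91935861 -67.73558438
 -95.36115271]
```

View pics/top1.png

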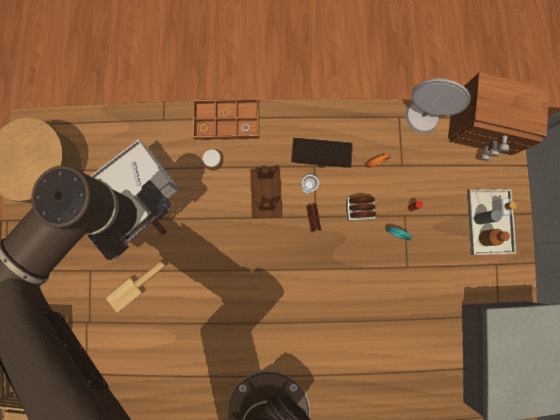

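```bash
cat >> h.py <<'E'
def to(p,yaw,tilt=None):
    o=sensors.get_obs(); R=Ro.from_euler('xyz',o["orientation"],degrees=True); T=Ro.from_euler('xyz',[180,0,yaw],degrees=True)
    print("at",o["tool_pos"].round(4),o["orientation"].round(2),"F",o["force"].round(1),"op",round(o["opening"],4),"t",round(o["clock"],2),"j",o["joint_pos"].round(0))
    print("shift",((np.array(p)-o["tool_pos"])/.25).round(4),"turn",((T*R.inv()).as_rotvec(degrees=True)/360).round(5))
E
python3 -c "
from h import *
to([.5455,.3066,.062],131.5)"
```

```text
at [0.5401 0.3175 0.2148] [-179.54   -0.82  131.8 ] F [3.2 4.2 2.2] op 0.0876 t 2.55 j [ 48.  17.  -6.  -1. -68. -96.]
shift [ 0.0217 -0.0436 -0.6114] turn [-0.00085 -0.00247 -0.00084]
```

>>> send_rows(
  commands=[
    [0, [0.022, -0.044, 0], [-0.0008, -0.0025, -0.0008]],
    [0, [0, 0, -0.15], [0, 0, 0]],
    [0, [0, 0, -0.15], [0, 0, 0]],
    [0, [0, 0, -0.12], [0, 0, 0]],
    [0, [0, 0, 0], [0, 0, 0]],
  ],
)

```text
clock: 3.05
tool_pos: [0.5455, 0.3051, 0.1064]
orientation: [179.9, 0.1, 131.6]
force: [-0.9, -1.4, -0.4]
opening: 0.0879
```

```bash
python3 -c "
from h import *
to([.5455,.3066,.062],131.5)"
```

```text
at [0.5455 0.3051 0.1064] [1.7993e+02 1.1000e-01 1.3159e+02] F [-0.9 -1.4 -0.4] op 0.0879 t 3.05 j [ 47.  21. -15.   0. -54. -96.]
shift [ 0.      0.006  -0.1776] turn [ 0.0001   0.00036 -0.00025]
```

>>> send_rows(
  commands=[
    [0, [0, 0.004, -0.1], [0, 0, 0]],
    [0, [0, 0.002, -0.075], [0, 0, 0]],
    [0, [0, 0, 0], [0, 0, 0]],
  ],
)

```text
clock: 3.35
tool_pos: [0.5478, 0.3043, 0.0654]
orientation: [179.8, 0.2, 131.5]
force: [-0.5, -0.3, 0.3]
opening: 0.0876
```

```bash
python3 -c "
from h import *
to([.5455,.3066,.062],131.5)
s=snap('scene',2); crop(s,340,110,140,120,5.5,'c2')"
```

```text
at [0.5478 0.3043 0.0654] [179.78   0.22 131.48] F [-0.5 -0.3  0.3] op 0.0876 t 3.35 j [ 47.  24. -17.   0. -49. -96.]
shift [-0.0091  0.0092 -0.0135] turn [5.0e-05 8.6e-04 5.0e-05]
```

View pics/c2.png

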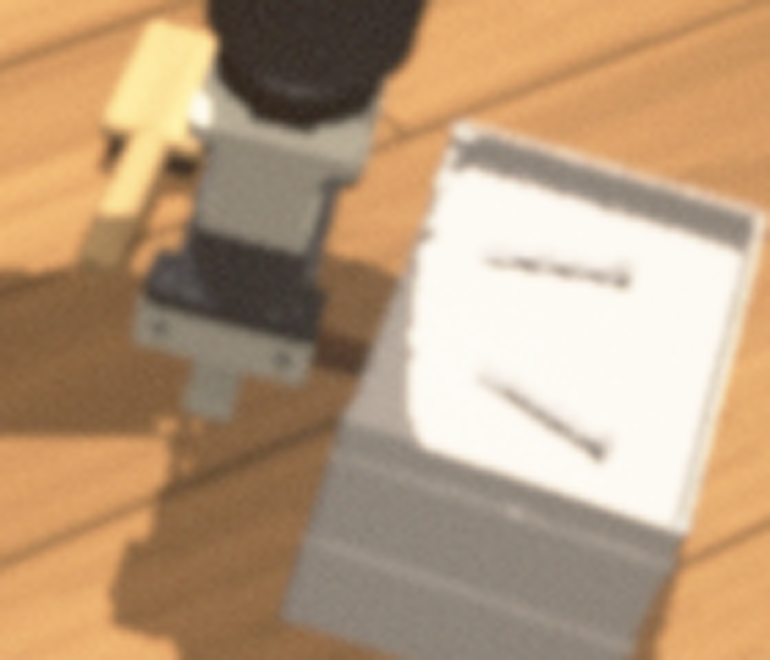

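The scene crop shows the jaws around the rod end at about (365,175) in full-image pixels, with the body clear of the tray front. I'll trim the pose and close.

>>> send_rows(
  commands=[
    [0, [-0.009, 0.009, -0.014], [0, 0.0008, 0]],
    [0, [0, 0, 0], [0, 0, 0]],
    [1, [0, 0, 0], [0, 0, 0]],
    [1, [0, 0, 0], [0, 0, 0]],
    [1, [0, 0, 0], [0, 0, 0]],
    [1, [0, 0, 0], [0, 0, 0]],
    [1, [0, 0, 0], [0, 0, 0]],
    [1, [0, 0, 0], [0, 0, 0]],
  ],
)

```text
clock: 4.2
tool_pos: [0.5489, 0.3087, 0.07]
orientation: [179.4, 0.0, 131.5]
force: [0.6, 0.2, -0.5]
opening: 0.0451
```

```bash
python3 -c "
from h import *
to([.5455,.3066,.062],131.5)"
```

```text
at [0.5489 0.3087 0.07  ] [1.7940e+02 4.0000e-02 1.3151e+02] F [ 0.6  0.2 -0.5] op 0.0451 t 4.2 j [ 47.  24. -17.   0. -49. -96.]
shift [-0.0135 -0.0084 -0.0322] turn [-1.03e-03  1.33e-03 -2.00e-05]
```

>>> send_rows(
  commands=[
    [0.4, [-0.01, -0.005, -0.035], [-0.001, 0.0013, 0]],
    [0.4, [0, 0, -0.004], [0, 0, 0]],
  ],
)

```text
clock: 4.4
tool_pos: [0.5461, 0.3073, 0.0596]
orientation: [-180.0, -0.0, 131.5]
force: [1.0, 0.0, -0.6]
opening: 0.0516
```

```bash
python3 -c "
from h import *
to([.5455,.3066,.062],131.5)"
```

```text
at [0.5461 0.3073 0.0596] [-1.7997e+02 -1.0000e-02  1.3150e+02] F [ 1.   0.  -0.6] op 0.0516 t 4.4 j [ 47.  25. -17.  -0. -48. -96.]
shift [-0.0022 -0.0029  0.0096] turn [ 3.e-05 -9.e-05  0.e+00]
```

>>> send_rows(
  commands=[
    [1, [-0.002, -0.001, 0], [0, 0, 0]],
    [1, [0, 0, -0.002], [0, 0, 0]],
    [1, [0, 0, -0.004], [0, 0, 0]],
    [1, [0, 0, -0.004], [0, 0, 0]],
    [1, [0, 0, -0.004], [0, 0, 0]],
  ],
)

```text
clock: 4.9
tool_pos: [0.5454, 0.3069, 0.055]
orientation: [-179.9, 0.0, 131.5]
force: [-0.4, -0.5, 0.4]
opening: 0.0183
```

```bash
python3 -c "
from h import *
to([.5455,.3066,.062],131.5)"
```

```text
at [0.5454 0.3069 0.055 ] [-179.9     0.    131.51] F [-0.4 -0.5  0.4] op 0.0183 t 4.9 j [ 47.  25. -17.  -0. -48. -96.]
shift [ 0.0005 -0.0013  0.0278] turn [ 1.9e-04 -2.1e-04 -3.0e-05]
```

>>> send_rows(
  commands=[
    [0.65, [0, 0, 0], [0, 0, 0]],
    [0.65, [0, 0, 0], [0, 0, 0]],
    [0.65, [0, 0, 0.015], [0, 0, 0]],
    [0.65, [0, 0, 0], [0, 0, 0]],
  ],
)

```text
clock: 5.3
tool_pos: [0.5454, 0.3069, 0.0591]
orientation: [-179.9, 0.0, 131.5]
force: [-0.4, -0.3, -0.8]
opening: 0.0305
```

```bash
python3 -c "
from h import *
to([.5455,.3066,.063],131.5)"
```

```text
at [0.5454 0.3069 0.0591] [-179.9     0.    131.51] F [-0.4 -0.3 -0.8] op 0.0305 t 5.3 j [ 47.  25. -17.  -0. -48. -96.]
shift [ 0.0002 -0.0013  0.0154] turn [ 1.9e-04 -1.9e-04 -4.0e-05]
```

>>> send_rows(
  commands=[
    [0.65, [0, 0, 0.016], [0, 0, 0]],
    [1, [0, 0, 0], [0, 0, 0]],
    [1, [0, 0, 0], [0, 0, 0]],
    [1, [0, 0, 0], [0, 0, 0]],
  ],
)

```text
clock: 5.7
tool_pos: [0.5456, 0.3072, 0.0641]
orientation: [-180.0, -0.0, 131.5]
force: [-0.1, -0.3, 0.1]
opening: 0.017
```

```bash
python3 -c "
from h import *
to([.5455,.3066,.063],131.5)"
```

```text
at [0.5456 0.3072 0.0641] [-179.96   -0.    131.51] F [-0.1 -0.3  0.1] op 0.017 t 5.7 j [ 47.  24. -17.  -0. -49. -96.]
shift [-0.0006 -0.0023 -0.0043] turn [ 7.e-05 -8.e-05 -4.e-05]
```

>>> send_rows(
  commands=[
    [1, [-0.015, -0.013, 0.003], [0, 0, 0]],
    [1, [-0.03, -0.0265, 0], [0, 0, 0]],
    [1, [-0.06, -0.053, 0], [0, 0, 0]],
    [1, [-0.06, -0.053, 0], [0, 0, 0]],
    [1, [-0.06, -0.053, 0], [0, 0, 0]],
    [1, [-0.06, -0.053, 0], [0, 0, 0]],
    [1, [-0.06, -0.053, 0], [0, 0, 0]],
  ],
)

```text
clock: 6.4
tool_pos: [0.4543, 0.2264, 0.0635]
orientation: [-179.9, -0.0, 131.5]
force: [0.3, 0.8, -0.8]
opening: 0.0171
```

```bash
python3 -c "
from h import *
to([.426,.201,.066],131.5)
s=snap('scene',3); crop(s,300,80,180,150,4.4,'c3')"
```

```text
at [0.4543 0.2264 0.0635] [-179.89   -0.    131.49] F [ 0.3  0.8 -0.8] op 0.0171 t 6.4 j [ 49.  15. -32.  -0. -43. -97.]
shift [-0.1133 -0.1016  0.0099] turn [ 1.9e-04 -2.3e-04  3.0e-05]
```

View pics/c3.png

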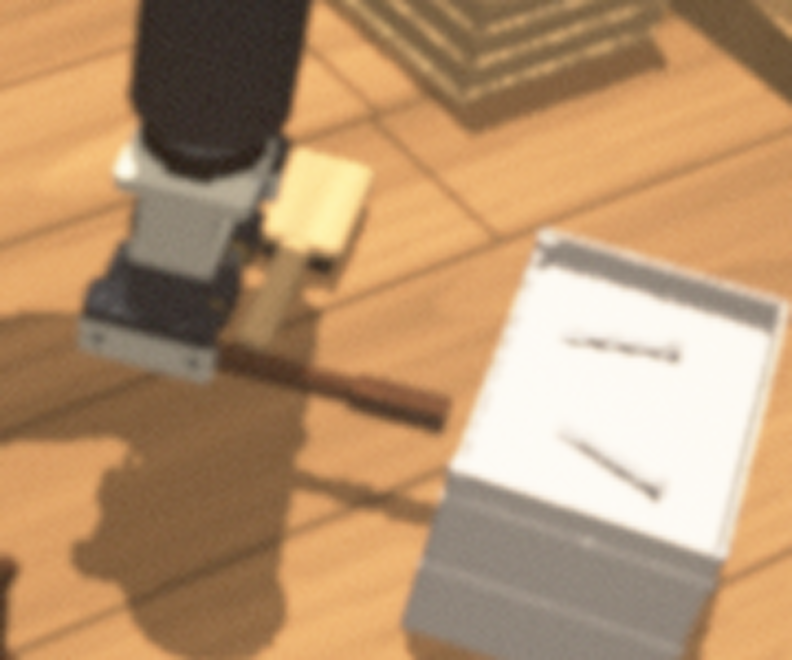

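>>> send_rows(
  commands=[
    [1, [-0.05, -0.045, 0.08], [0, 0, 0]],
    [1, [0, -0.09, 0.08], [0, 0, 0.002]],
    [1, [0.01, -0.13, 0.04], [0, 0, 0.012]],
    [1, [0.01, -0.13, 0], [0, 0, 0.0168]],
    [1, [0.01, -0.13, 0], [0, 0, 0.0168]],
    [1, [0.01, -0.13, 0], [0, 0, 0.0168]],
    [1, [0.01, -0.1, 0], [0, 0, 0.0168]],
    [1, [0.01, -0.08, 0], [0, 0, 0.0168]],
    [1, [0.01, -0.06, 0], [0, 0, 0.0168]],
    [1, [0, -0.03, 0], [0, 0, 0.0168]],
    [1, [0, 0, 0], [0, 0, 0]],
  ],
)

```text
clock: 7.55
tool_pos: [0.446, -0.0216, 0.1146]
orientation: [-179.7, -0.0, -179.3]
force: [-0.4, 0.5, -0.7]
opening: 0.017
```

```bash
python3 -c "
from h import *
to([.46,-.01,.003],180)
s=snap('scene',4); crop(s,170,50,230,170,3.4,'c4')"
```

```text
at [ 0.446  -0.0216  0.1146] [-1.7974e+02 -1.0000e-02 -1.7929e+02] F [-0.4  0.5 -0.7] op 0.017 t 7.55 j [ 23.   5. -36.   0. -49. -22.]
shift [ 0.0561  0.0465 -0.4464] turn [ 7.20e-04 -4.00e-05 -1.98e-03]
```

View pics/c4.png

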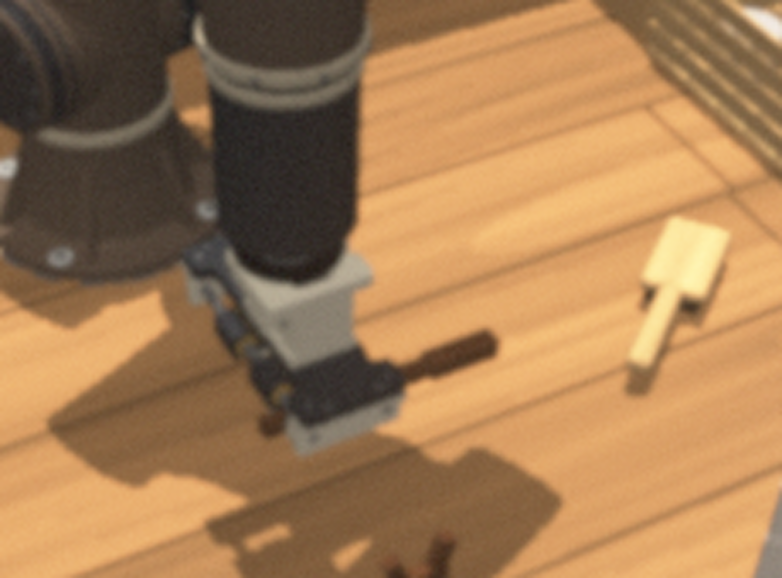

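>>> send_rows(
  commands=[
    [1, [0.02, 0.02, -0.12], [0.0007, 0, -0.002]],
    [1, [0.02, 0.02, -0.12], [0, 0, 0]],
    [1, [0, 0, -0.1], [0, 0, 0]],
    [1, [0, 0, -0.04], [0, 0, 0]],
    [1, [0, 0, 0], [0, 0, 0]],
  ],
)

```text
clock: 8.1
tool_pos: [0.4565, -0.0086, 0.0181]
orientation: [179.9, 0.3, 178.9]
force: [-0.2, 0.3, -1.5]
opening: 0.0172
```

```bash
python3 -c "
from h import *
to([.46,-.01,.004],180)"
```

```text
at [ 0.4565 -0.0086  0.0181] [179.89   0.27 178.9 ] F [-0.2  0.3 -1.5] op 0.0172 t 8.1 j [ 24.  15. -41.   0. -34. -25.]
shift [ 0.0141 -0.0058 -0.0563] turn [-0.00031  0.00076  0.00307]
```

>>> send_rows(
  commands=[
    [1, [0, 0, -0.03], [-0.0003, 0.0007, 0]],
    [1, [0, 0, -0.012], [0, 0, 0]],
    [1, [0, 0, -0.006], [0, 0, 0]],
    [1, [0, 0, 0], [0, 0, 0]],
  ],
)

```text
clock: 8.5
tool_pos: [0.4574, -0.0072, 0.0068]
orientation: [180.0, 0.1, 178.8]
force: [-0.1, 0.0, -0.5]
opening: 0.0173
```

```bash
python3 -c "
from h import *
to([.46,-.01,.004],180)
s=snap('scene',5); crop(s,170,80,230,150,3.4,'c5')"
```

```text
at [ 0.4574 -0.0072  0.0068] [1.7996e+02 1.4000e-01 1.7876e+02] F [-0.1  0.  -0.5] op 0.0173 t 8.5 j [ 24.  16. -42.   0. -32. -25.]
shift [ 0.0105 -0.0111 -0.0111] turn [-0.00011  0.00038  0.00345]
```

View pics/c5.png

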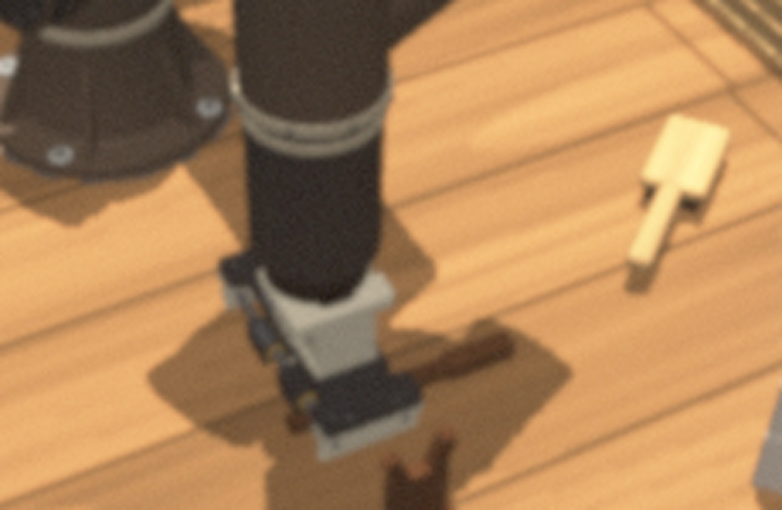

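>>> send_rows(
  commands=[
    [1, [0, 0, -0.01], [0, 0, 0]],
    [1, [0, 0, -0.006], [0, 0, 0]],
  ],
)

```text
clock: 8.75
tool_pos: [0.4581, -0.007, 0.0035]
orientation: [179.9, 0.3, 178.7]
force: [-0.1, 0.1, 0.0]
opening: 0.0172
```

>>> send_rows(
  commands=[
    [0.5, [0, 0, 0.001], [0, 0, 0]],
    [0.5, [0, 0, 0.001], [0, 0, 0]],
    [0.5, [0, 0, 0.002], [0, 0, 0]],
    [0.5, [0, 0, 0.004], [0, 0, 0]],
    [0.3, [0, 0, 0.1], [0, 0, 0]],
    [0, [0, 0, 0.2], [0, 0, 0]],
    [0, [0, 0, 0.15], [0, 0, 0]],
    [0, [0, 0, 0], [0, 0, 0]],
  ],
)

```text
clock: 9.55
tool_pos: [0.4569, -0.0079, 0.1218]
orientation: [-180.0, 0.1, 178.7]
force: [-0.3, -0.1, -0.5]
opening: 0.0705
```

```bash
python3 -c "
from h import *
to([.46,.14,.1],180)
s=snap('scene',6); crop(s,170,80,230,150,3.4,'c6'); t=snap('top',6)"
```

```text
at [ 0.4569 -0.0079  0.1218] [-1.7998e+02  8.0000e-02  1.7873e+02] F [-0.3 -0.1 -0.5] op 0.0705 t 9.55 j [ 24.   6. -34.   0. -50. -25.]
shift [ 0.0124  0.5918 -0.0873] turn [6.00e-05 2.30e-04 3.52e-03]
```

View pics/c6.png

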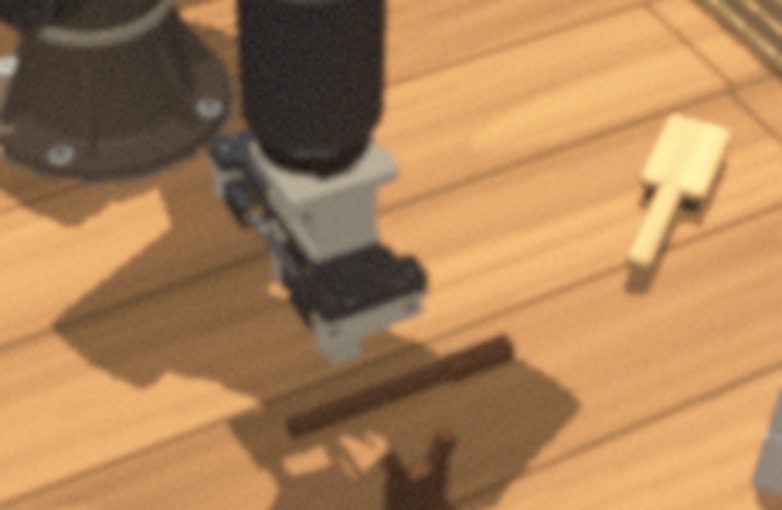

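View pics/top6.png

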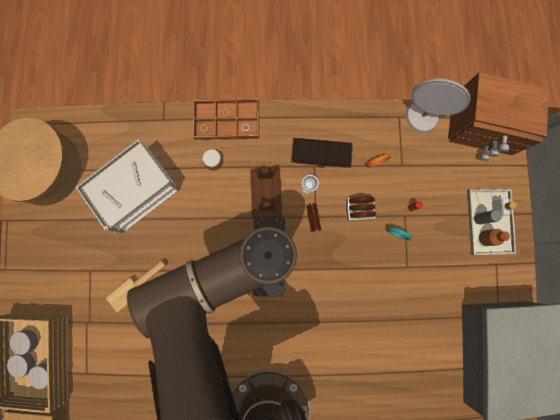

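The rod lies on the ledge, shadowed: tip at scene pixel (256,206), handle end (320,181). The arm hides it in the top view.

```bash
python3 - <<'E'
from h import *
s=load("scene",6); c=s["color"].astype(int)
hsv=cv2.cvtColor(s["color"],cv2.COLOR_BGR2HSV)
m=np.zeros(c.shape[:2],bool); m[178:212,250:325]=1
m&=(hsv[...,2]<95); 
nl,lab,st,_=cv2.connectedComponentsWithStats(m.astype(np.uint8)); k=1+np.argmax(st[1:,4]); m=lab==k
v,u=np.nonzero(m); P=plane(s,np.c_[u,v],.011)[:,:2]; mu=P.mean(0); w,V=np.linalg.eigh(np.cov((P-mu).T)); d=V[:,1]*np.sign(-V[1,1]); t=(P-mu)@d
print(len(u),mu,np.degrees(np.arctan2(d[1],d[0])),np.ptp(t),"tip",mu+d*t.max(),"end",mu+d*t.min(),np.ptp((P-mu)@V[:,0]))
a=np.array([(292,428),(508,343)])/3.4+np.array([170,80])-.5; Q=plane(s,a,.010); print(Q, np.linalg.norm(Q[0]-Q[1]),Q[1]+(Q[0]-Q[1])*.15)
crop(s,240,170,95,50,8,"c6b",np.c_[u,v][::7])
E
```

```text
404 [0.46291392 0.06369067] -91.75674956127126 0.19751421138495603 tip [ 0.45995063 -0.0329258 ] end [0.46600567 0.16449558] 0.02231153151012992
[[ 0.45880982 -0.02931005  0.01      ]
 [ 0.45874563  0.16809566  0.01      ]] 0.19740572636586273 [0.45875526 0.1384848  0.01      ]
```

View pics/c6b.png

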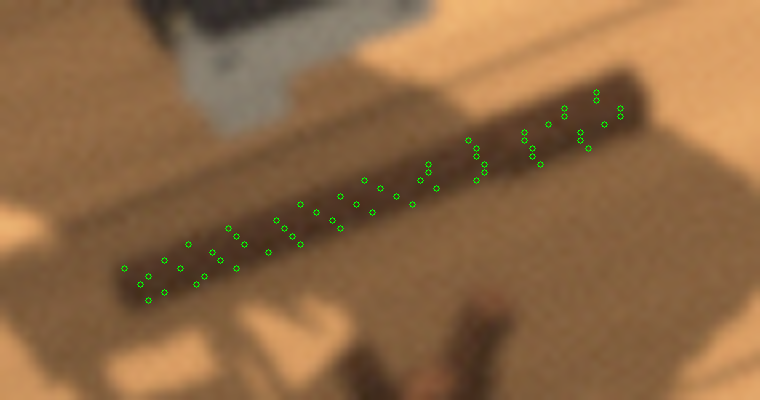

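>>> send_rows(
  commands=[
    [0, [0, 0.12, 0], [0, 0, 0]],
    [0, [0, 0.18, 0], [0, 0, 0]],
    [0, [0, 0.16, 0], [0, 0, 0]],
    [0, [0.01, 0.1, -0.06], [0, 0, 0]],
    [0, [0, 0.02, -0.1], [0, 0, 0]],
    [0, [0, 0, -0.1], [0, 0, 0]],
    [0, [0, 0, 0], [0, 0, 0]],
  ],
)

```text
clock: 10.35
tool_pos: [0.4518, 0.1395, 0.0439]
orientation: [-179.6, -0.8, 178.5]
force: [-1.3, -0.6, 0.9]
opening: 0.0873
```

```bash
python3 -c "
from h import *
to([.4605,.1375,.004],178.7)
s=snap('scene',7); crop(s,200,90,200,130,4,'c7')"
```

```text
at [0.4518 0.1395 0.0439] [-179.57   -0.75  178.5 ] F [-1.3 -0.6  0.9] op 0.0873 t 10.35 j [ 41.  14. -37.  -0. -40. -42.]
shift [ 0.0349 -0.0079 -0.1595] turn [ 0.00114 -0.00212  0.00056]
```

View pics/c7.png

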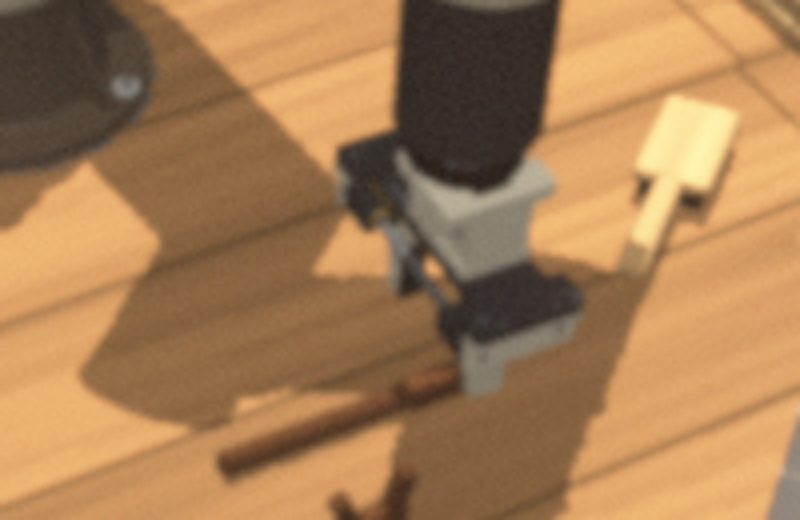

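>>> send_rows(
  commands=[
    [0, [0.035, -0.008, -0.06], [0.0011, -0.002, 0.0005]],
    [0, [0, 0, -0.06], [0, 0, 0]],
    [0, [0, 0, -0.025], [0, 0, 0]],
    [0, [0, 0, 0], [0, 0, 0]],
  ],
)

```text
clock: 10.8
tool_pos: [0.4627, 0.1372, 0.0103]
orientation: [180.0, 0.1, 178.7]
force: [-0.7, 0.5, 1.0]
opening: 0.0876
```

```bash
python3 -c "
from h import *
to([.4605,.1375,.0035],178.7)"
```

```text
at [0.4627 0.1372 0.0103] [1.7997e+02 1.1000e-01 1.7868e+02] F [-0.7  0.5  1. ] op 0.0876 t 10.8 j [ 40.  18. -38.   0. -34. -41.]
shift [-0.0089  0.0011 -0.027 ] turn [-7.0e-05  3.2e-04  7.0e-05]
```

>>> send_rows(
  commands=[
    [0.4, [-0.006, 0, -0.02], [0, 0, 0]],
    [0.6, [0, 0, -0.007], [0, 0, 0]],
    [0.7, [0, 0, 0], [0, 0, 0]],
    [0.7, [0, 0, 0], [0, 0, 0]],
    [0.7, [0, 0, 0], [0, 0, 0]],
  ],
)

```text
clock: 11.3
tool_pos: [0.4624, 0.1379, 0.0057]
orientation: [179.8, 0.3, 178.7]
force: [0.3, -0.2, -0.9]
opening: 0.0533
```

```bash
python3 -c "
from h import *
to([.4605,.1375,.0035],178.7)"
```

```text
at [0.4624 0.1379 0.0057] [179.84   0.29 178.67] F [ 0.3 -0.2 -0.9] op 0.0533 t 11.3 j [ 40.  18. -39.   0. -33. -42.]
shift [-0.0075 -0.0016 -0.0088] turn [-4.2e-04  8.0e-04  7.0e-05]
```

>>> send_rows(
  commands=[
    [1, [-0.004, 0, -0.008], [-0.0004, 0.0008, 0]],
    [1, [0, 0, -0.001], [0, 0, 0]],
    [1, [0, 0, 0], [0, 0, 0]],
    [1, [0, 0, 0], [0, 0, 0]],
    [1, [0, 0, 0], [0, 0, 0]],
  ],
)

```text
clock: 11.8
tool_pos: [0.4615, 0.1381, 0.0036]
orientation: [180.0, -0.0, 178.7]
force: [0.3, -0.0, 1.1]
opening: 0.0177
```

```bash
python3 -c "
from h import *
to([.4605,.1375,.0035],178.7)"
```

```text
at [0.4615 0.1381 0.0036] [179.99  -0.   178.69] F [ 0.3 -0.   1.1] op 0.0177 t 11.8 j [ 40.  18. -39.  -0. -33. -41.]
shift [-0.0038 -0.0026 -0.0004] turn [-4.e-05 -0.e+00  4.e-05]
```

>>> send_rows(
  commands=[
    [1, [0, 0, 0.1], [0, 0, 0]],
    [1, [0, 0, 0.18], [0, 0, 0]],
    [1, [0, 0, 0.18], [0, 0, 0]],
    [1, [0, 0, 0.18], [0, 0, 0]],
    [1, [0, -0.03, 0.12], [0, 0, 0]],
    [1, [0, 0, 0], [0, 0, 0]],
  ],
)

```text
clock: 12.4
tool_pos: [0.4587, 0.1281, 0.1997]
orientation: [-179.8, -0.2, 178.7]
force: [0.5, 0.3, -1.6]
opening: 0.0179
```

```bash
python3 -c "
from h import *
to([.42,-.292,.18],272)
s=snap('scene',8); crop(s,200,50,200,150,4,'c8')"
```

```text
at [0.4587 0.1281 0.1997] [-179.8    -0.21  178.68] F [ 0.5  0.3 -1.6] op 0.0179 t 12.4 j [ 39.   3. -26.   0. -62. -41.]
shift [-0.155  -1.6806 -0.079 ] turn [ 0.00091 -0.       0.25922]
```

View pics/c8.png

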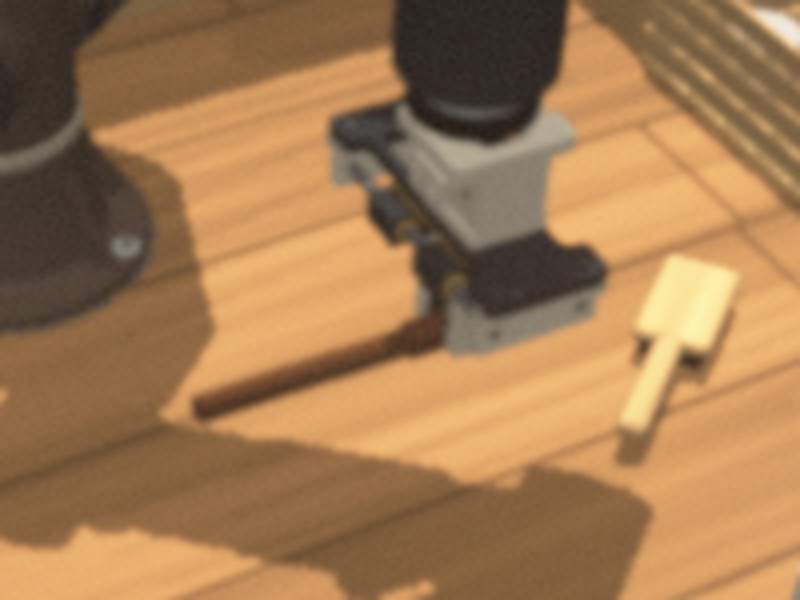

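>>> send_rows(
  commands=[
    [1, [0, -0.08, 0], [0.0009, 0, 0.012]],
    [1, [0, -0.11, 0], [0, 0, 0.016]],
    [1, [0, -0.11, 0], [0, 0, 0.016]],
    [1, [0, -0.11, 0], [0, 0, 0.016]],
    [1, [0, -0.11, 0], [0, 0, 0.016]],
    [1, [0, -0.11, 0], [0, 0, 0.016]],
    [1, [0, -0.11, 0], [0, 0, 0.016]],
    [1, [0, -0.11, 0], [0, 0, 0.016]],
    [1, [0, -0.11, 0], [0, 0, 0.016]],
    [1, [0, -0.11, 0], [0, 0, 0.016]],
    [1, [0, -0.11, 0], [0, 0, 0.016]],
    [1, [0, -0.11, 0], [0, 0, 0.016]],
  ],
)

```text
clock: 13.65
tool_pos: [0.4473, -0.2037, 0.1805]
orientation: [179.0, -1.4, -110.8]
force: [0.7, 0.5, -0.9]
opening: 0.0179
```

```bash
python3 -c "
from h import *
to([.41,-.292,.18],272)"
```

```text
at [ 0.4473 -0.2037  0.1805] [ 179.04   -1.37 -110.81] F [ 0.7  0.5 -0.9] op 0.0179 t 13.65 j [ -1.   6. -26.   1. -60.  69.]
shift [-0.1492 -0.353  -0.002 ] turn [ 0.00333 -0.00328  0.06339]
```

>>> send_rows(
  commands=[
    [1, [-0.08, -0.09, 0], [0.001, -0.001, 0.016]],
    [1, [-0.08, -0.09, 0], [0.001, -0.001, 0.016]],
    [1, [-0.08, -0.09, 0], [0.001, -0.001, 0.016]],
    [1, [-0.06, -0.06, 0], [0, 0, 0.014]],
    [1, [0, -0.02, 0], [0, 0, 0]],
    [1, [0, 0, 0], [0, 0, 0]],
  ],
)

```text
clock: 14.25
tool_pos: [0.3642, -0.2948, 0.1702]
orientation: [179.0, 0.2, -87.8]
force: [0.7, 0.1, -1.2]
opening: 0.0175
```

```bash
python3 -c "
from h import *
to([.368,-.292,.043],272)"
```

```text
at [ 0.3642 -0.2948  0.1702] [ 1.7897e+02  1.7000e-01 -8.7770e+01] F [ 0.7  0.1 -1.2] op 0.0175 t 14.25 j [-15.   4. -29.   0. -58. 107.]
shift [ 0.0151  0.0114 -0.5086] turn [-0.00037 -0.00287 -0.00065]
```

>>> send_rows(
  commands=[
    [1, [0.01, 0.008, -0.08], [-0.0003, -0.0028, -0.0006]],
    [1, [0, 0, -0.14], [0, 0, 0]],
    [1, [0, 0, -0.12], [0, 0, 0]],
    [1, [0, 0, -0.08], [0, 0, 0]],
    [1, [0, 0, 0], [0, 0, 0]],
  ],
)

```text
clock: 14.75
tool_pos: [0.3691, -0.2901, 0.0601]
orientation: [180.0, 0.0, -88.4]
force: [-0.2, -0.1, -1.1]
opening: 0.0177
```

```bash
python3 -c "
from h import *
to([.368,-.292,.043],272)
s=snap('scene',9); crop(s,100,150,160,160,4.5,'c9'); t=snap('top',9); crop(t,310,180,110,140,4.2,'c9t')"
```

```text
at [ 0.3691 -0.2901  0.0601] [ 1.7999e+02  4.0000e-02 -8.8400e+01] F [-0.2 -0.1 -1.1] op 0.0177 t 14.75 j [-14.  12. -37.  -0. -41. 106.]
shift [-0.0044 -0.0076 -0.0683] turn [-1.0e-04 -3.0e-05  1.1e-03]
```

View pics/c9.png

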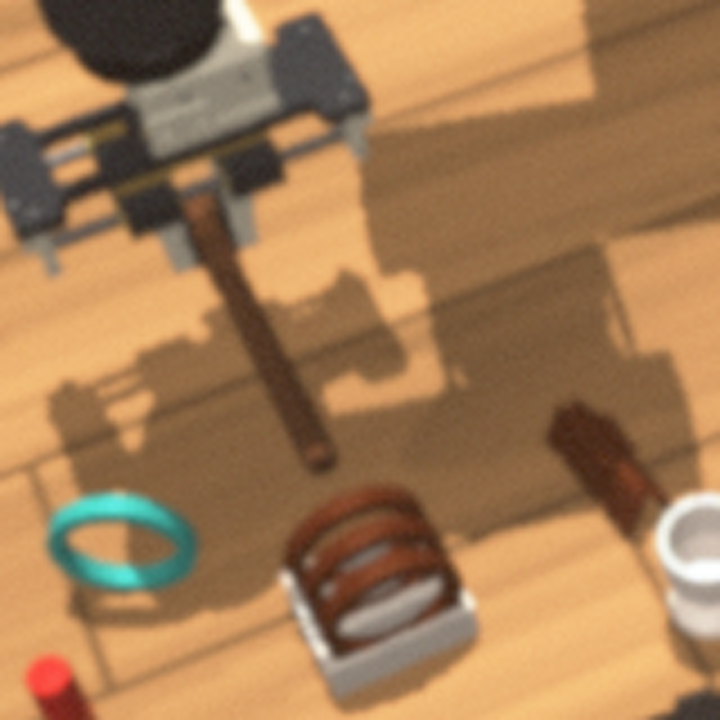

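View pics/c9t.png

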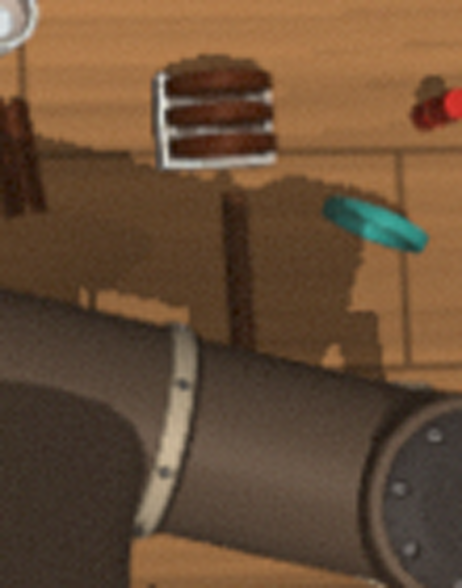

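```bash
python3 -c "
from h import *
t=load('top',9); s=load('scene',9)
a=np.array([(233.5,192),(241.5,340)])/4.2+np.array([310,180])-.5; P=plane(t,a,.0655); print(P); d=P[0]-P[1]; print(np.degrees(np.arctan2(d[1],d[0])))
a=np.array([(318,455),(232,258)])/4.5+np.array([100,150])-.5; P=plane(s,a,.0655); print(P); d=P[0]-P[1]; print(np.degrees(np.arctan2(d[1],d[0])))
"
```

```text
[[ 0.54000056 -0.28622089  0.0655    ]
 [ 0.43919624 -0.28816269  0.0655    ]]
1.1035562784040864
[[ 0.53284176 -0.28486945  0.0655    ]
 [ 0.38559026 -0.28195111  0.0655    ]]
-1.1353828185173176
```

>>> send_rows(
  commands=[
    [1, [0, -0.003, -0.05], [0, 0, 0.0011]],
    [1, [0, 0, -0.015], [0, 0, 0]],
    [1, [0, 0, 0], [0, 0, 0]],
  ],
)

```text
clock: 15.15
tool_pos: [0.3744, -0.2919, 0.0494]
orientation: [-179.5, -0.2, -87.9]
force: [-0.3, 1.0, -0.7]
opening: 0.0176
```

```bash
python3 -c "
from h import *
to([.368,-.291,.043],272)"
```

```text
at [ 0.3744 -0.2919  0.0494] [-179.5    -0.19  -87.89] F [-0.3  1.  -0.7] op 0.0176 t 15.15 j [-14.  13. -37.   0. -39. 106.]
shift [-0.0256  0.0038 -0.0257] turn [ 0.00048  0.00141 -0.00031]
```

>>> send_rows(
  commands=[
    [1, [0, 0.002, -0.022], [0.0004, 0.0013, 0]],
    [1, [0.04, 0.0015, 0], [0, 0, 0]],
    [1, [0.06, 0.002, 0], [0, 0, 0]],
    [1, [0.06, 0.002, 0], [0, 0, 0]],
  ],
)

```text
clock: 15.55
tool_pos: [0.4178, -0.2904, 0.0464]
orientation: [-179.8, -0.1, -88.0]
force: [-0.2, 0.2, 0.3]
opening: 0.0178
```

```bash
python3 -c "
from h import *
to([.497,-.2875,.043],272)
s=snap('scene',10); crop(s,110,170,150,150,5,'c10')"
```

```text
at [ 0.4178 -0.2904  0.0464] [-1.7977e+02 -1.0000e-01 -8.7960e+01] F [-0.2  0.2  0.3] op 0.0178 t 15.55 j [-13.  16. -33.   0. -40. 105.]
shift [ 0.3167  0.0116 -0.0134] turn [ 0.00024  0.00066 -0.0001 ]
```

View pics/c10.png

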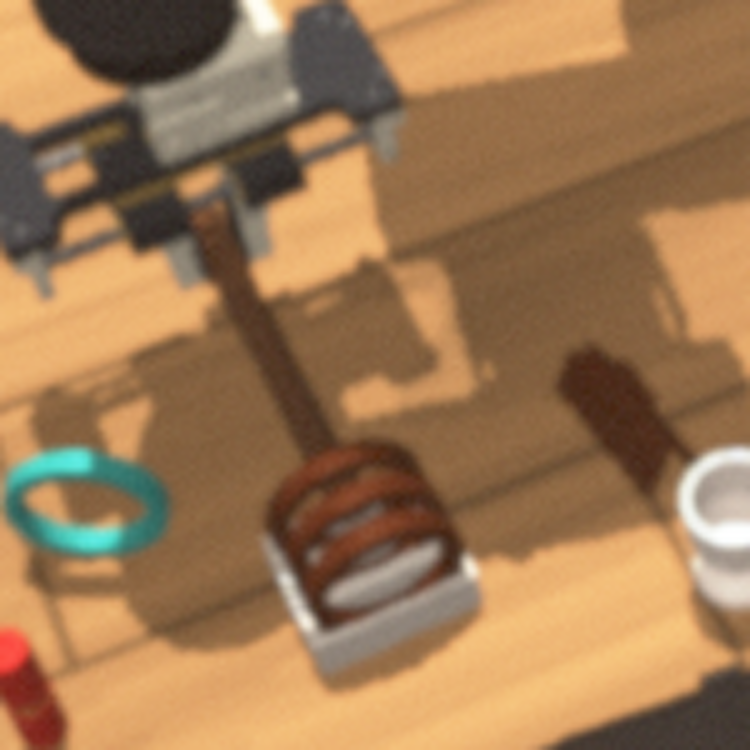

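>>> send_rows(
  commands=[
    [1, [0.05, 0.002, -0.012], [0.0002, 0.0005, 0]],
    [1, [0.06, 0.002, 0], [0, 0, 0]],
    [1, [0.06, 0.002, 0], [0, 0, 0]],
    [1, [0.05, 0.002, 0], [0, 0, 0]],
  ],
)

```text
clock: 16.0
tool_pos: [0.4819, -0.2884, 0.043]
orientation: [-179.9, -0.1, -87.9]
force: [-0.0, -0.4, 0.1]
opening: 0.0176
```

```bash
python3 -c "
from h import *
to([.497,-.2875,.043],272)
s=snap('scene',11); crop(s,110,170,150,150,5,'c11')"
```

```text
at [ 0.4819 -0.2884  0.043 ] [-1.7987e+02 -8.0000e-02 -8.7860e+01] F [-0.  -0.4  0.1] op 0.0176 t 16.0 j [-11.  21. -27.   0. -43. 103.]
shift [ 0.0604  0.0037 -0.    ] turn [ 0.00021  0.00038 -0.00038]
```

View pics/c11.png

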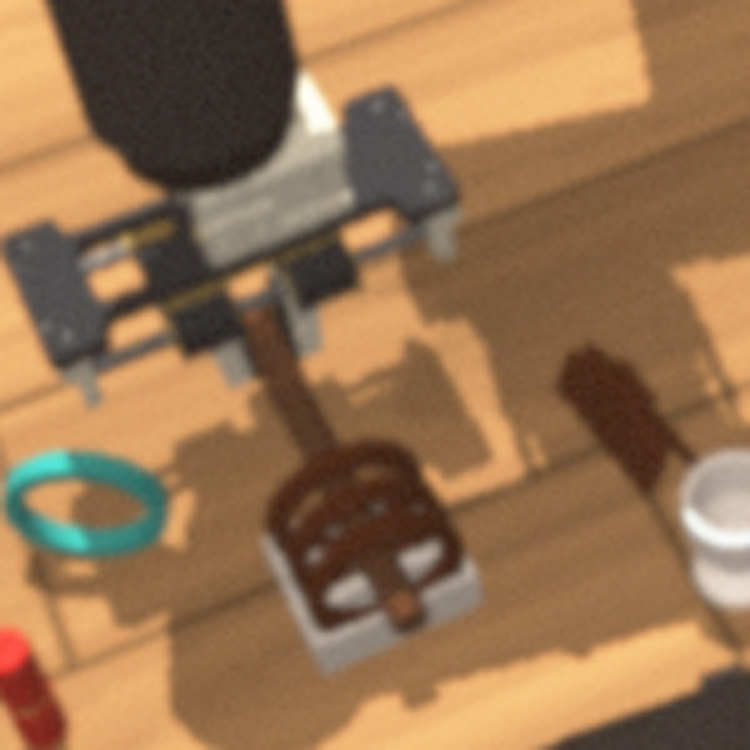

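>>> send_rows(
  commands=[
    [1, [0.04, 0.002, 0], [0.0002, 0.0004, 0]],
    [1, [0.015, 0.001, 0], [0, 0, 0]],
    [1, [0, 0, 0.03], [0, 0, 0]],
    [1, [0, 0, 0.04], [0, 0, 0]],
  ],
)

```text
clock: 16.45
tool_pos: [0.4989, -0.2872, 0.0594]
orientation: [179.8, 0.0, -87.8]
force: [0.2, -0.3, -1.6]
opening: 0.0179
```

```bash
python3 -c "
from h import *
to([.497,-.2875,.2],272)"
```

```text
at [ 0.4989 -0.2872  0.0594] [ 1.7981e+02  3.0000e-02 -8.7800e+01] F [ 0.2 -0.3 -1.6] op 0.0179 t 16.45 j [-10.  21. -24.   0. -46. 103.]
shift [-0.0078 -0.0011  0.5623] turn [-7.0e-05 -5.3e-04 -5.7e-04]
```

>>> send_rows(
  commands=[
    [1, [0, 0, 0.06], [0, -0.0004, 0]],
    [1, [0, 0, 0.08], [0, 0, 0]],
    [1, [0, 0, 0.08], [0, 0, 0]],
    [1, [0, 0, 0.08], [0, 0, 0]],
    [1, [0, 0, 0.08], [0, 0, 0]],
    [1, [0, 0, 0.08], [0, 0, 0]],
    [1, [0, 0, 0.06], [0, 0, 0]],
    [1, [0, 0, 0.03], [0, 0, 0]],
    [1, [0, 0, 0], [0, 0, 0]],
  ],
)

```text
clock: 17.35
tool_pos: [0.4936, -0.2873, 0.2118]
orientation: [-179.8, -0.0, -87.9]
force: [0.3, 0.8, -1.3]
opening: 0.0181
```

```bash
python3 -c "
from h import *
to([.55,-.005,.2],271.7)
s=snap('scene',12); crop(s,90,150,190,170,4,'c12')"
```

```text
at [ 0.4936 -0.2873  0.2118] [-1.7976e+02 -1.0000e-02 -8.7950e+01] F [ 0.3  0.8 -1.3] op 0.0181 t 17.35 j [-11.  11. -14.  -0. -64. 103.]
shift [ 0.2257  1.1294 -0.0472] turn [ 2.0e-05  6.7e-04 -9.8e-04]
```

View pics/c12.png

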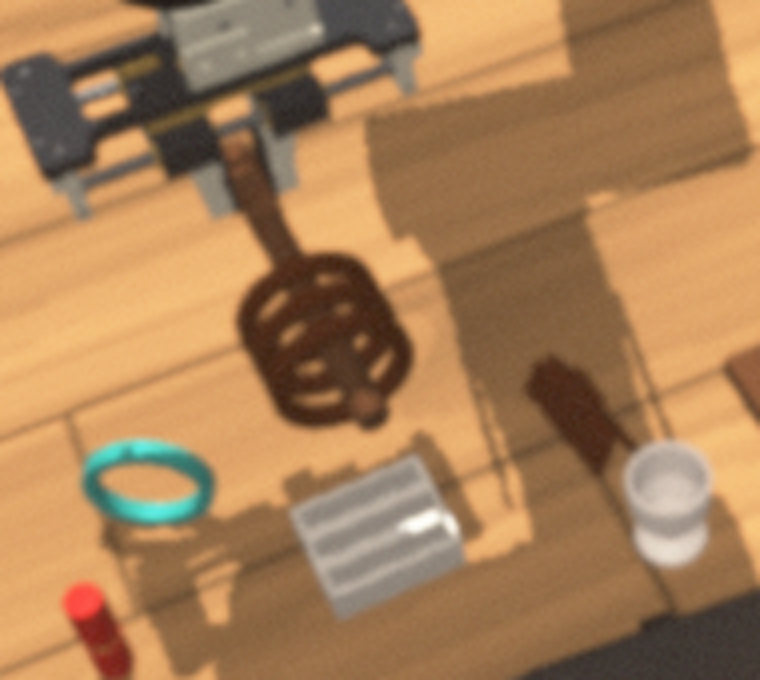

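All three bangles hang on the rod, spaced apart, near scene pixels (172,232), and the holder at (183,285) is empty. I carry them slowly to the stand.

>>> send_rows(
  commands=[
    [1, [0.01, 0.03, 0], [0, 0.0006, 0]],
    [1, [0.014, 0.06, 0], [0, 0, 0]],
    [1, [0.018, 0.09, 0], [0, 0, 0]],
    [1, [0.018, 0.09, 0], [0, 0, 0]],
    [1, [0.018, 0.09, 0], [0, 0, 0]],
    [1, [0.018, 0.09, 0], [0, 0, 0]],
    [1, [0.018, 0.09, 0], [0, 0, 0]],
    [1, [0.018, 0.09, 0], [0, 0, 0]],
    [1, [0.018, 0.09, 0], [0, 0, 0]],
    [1, [0.018, 0.09, 0], [0, 0, 0]],
    [1, [0.018, 0.09, 0], [0, 0, 0]],
    [1, [0.018, 0.08, 0], [0, 0, 0]],
  ],
)

```text
clock: 18.6
tool_pos: [0.5394, -0.0226, 0.1998]
orientation: [178.9, 0.1, -88.0]
force: [-0.1, -0.0, -0.3]
opening: 0.0177
```

```bash
python3 -c "
from h import *
to([.55,-.005,.2],271.7)"
```

```text
at [ 0.5394 -0.0226  0.1998] [ 1.7885e+02  1.5000e-01 -8.8030e+01] F [-0.1 -0.  -0.3] op 0.0177 t 18.6 j [ 18.  10. -18.  -1. -64.  74.]
shift [0.0426 0.0705 0.0007] turn [-0.00031 -0.0032  -0.00074]
```

>>> send_rows(
  commands=[
    [1, [0.03, 0.05, 0], [-0.0003, -0.003, -0.0007]],
    [1, [0.01, 0.015, 0], [0, 0, 0]],
    [1, [0, 0, 0], [0, 0, 0]],
    [1, [0, 0, 0], [0, 0, 0]],
    [1, [0, 0, 0], [0, 0, 0]],
  ],
)

```text
clock: 19.1
tool_pos: [0.5474, -0.0008, 0.1964]
orientation: [179.5, -0.0, -88.0]
force: [-0.4, 0.7, -0.3]
opening: 0.0178
```

```bash
python3 -c "
from h import *
to([.55,-.005,.16],271.7)
s=snap('scene',13); crop(s,200,130,170,160,4.4,'c13'); t=snap('top',13); crop(t,230,140,90,130,4.5,'c13t')"
```

```text
at [ 0.5474 -0.0008  0.1964] [ 1.7955e+02 -5.0000e-02 -8.7990e+01] F [-0.4  0.7 -0.3] op 0.0178 t 19.1 j [ 20.  10. -18.  -0. -63.  72.]
shift [ 0.0103 -0.0169 -0.1456] turn [ 0.00017 -0.00126 -0.00086]
```

View pics/c13.png

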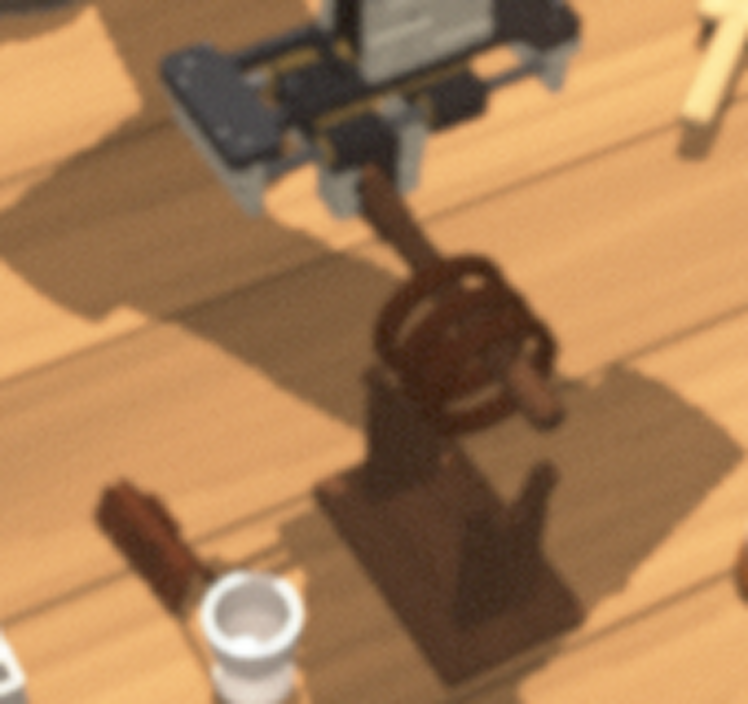

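View pics/c13t.png

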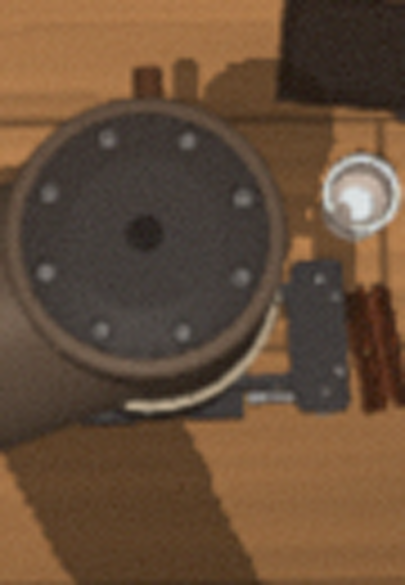

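```bash
cat >> h.py <<'E'
def rings(s,xg,yg,zr):
    C=cloud(s); P=C.reshape(-1,3)
    dy=P[:,1]-(yg+ (P[:,0]-xg)*.033)
    m=(abs(dy)>.016)&(abs(dy)<.042)&(P[:,2]>zr-.06)&(P[:,2]<zr+.01)&(P[:,0]>xg+.03)&(P[:,0]<xg+.18)
    h=np.histogram(P[m,0]-xg,bins=np.arange(.03,.181,.005)); print("x from grip(rod mid=.1):",[(round(a,3),int(b)) for a,b in zip(h[1],h[0]) if b])
    m=(abs(dy)<.006)&(P[:,2]>zr-.012)&(P[:,2]<zr+.02)&(P[:,0]>xg+.0)&(P[:,0]<xg+.2)
    if m.sum()>5: print("axis pts",m.sum(),"xmax",P[m,0].max(),"tip-end y",np.median(P[m&(P[:,0]>xg+.14),1]))
E
python3 -c "
from h import *
rings(load('scene',13),.5474,-.0008,.202)
rings(load('scene',12),.4936,-.2873,.217)"
```

```text
x from grip(rod mid=.1): [(np.float64(0.07), 15), (np.float64(0.075), 31), (np.float64(0.08), 85), (np.float64(0.085), 10), (np.float64(0.09), 2), (np.float64(0.095), 41), (np.float64(0.1), 70), (np.float64(0.105), 43), (np.float64(0.11), 2), (np.float64(0.115), 38), (np.float64(0.12), 56), (np.float64(0.125), 128)]
axis pts 398 xmax 0.7212892729145975 tip-end y 0.0031304956515825766
x from grip(rod mid=.1): [(np.float64(0.07), 23), (np.float64(0.075), 34), (np.float64(0.08), 86), (np.float64(0.085), 1), (np.float64(0.09), 20), (np.float64(0.095), 42), (np.float64(0.1), 133), (np.float64(0.105), 5), (np.float64(0.11), 12), (np.float64(0.115), 52), (np.float64(0.12), 128), (np.float64(0.125), 104)]
axis pts 432 xmax 0.6661441412934898 tip-end y -0.2821772544496425
```

>>> send_rows(
  commands=[
    [1, [0.008, -0.012, -0.04], [0.0001, -0.0012, -0.0008]],
    [1, [0.002, -0.002, -0.06], [0, 0, 0]],
    [1, [0, 0, -0.04], [0, 0, 0]],
    [1, [0, 0, 0], [0, 0, 0]],
  ],
)

```text
clock: 19.6
tool_pos: [0.5502, -0.0066, 0.1614]
orientation: [-179.9, 0.0, -88.5]
force: [-0.5, 1.4, -0.8]
opening: 0.0174
```

```bash
python3 -c "
from h import *
to([.55,-.004,.125],271.7)
s=snap('scene',14); crop(s,240,160,100,130,5,'c14')"
```

```text
at [ 0.5502 -0.0066  0.1614] [-1.7989e+02  1.0000e-02 -8.8490e+01] F [-0.5  1.4 -0.8] op 0.0174 t 19.6 j [ 20.  12. -21.   0. -58.  72.]
shift [-0.0009  0.0102 -0.1454] turn [-2.0e-05  3.1e-04  5.4e-04]
```

View pics/c14.png

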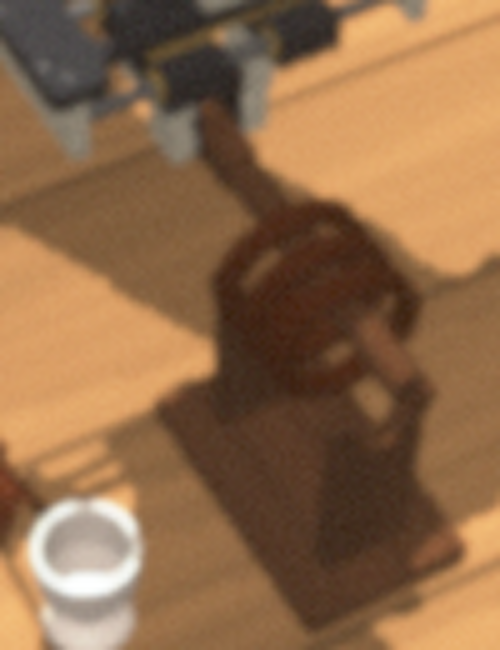

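>>> send_rows(
  commands=[
    [1, [0, 0.009, -0.03], [0, 0.0003, 0.0005]],
    [1, [0, 0, -0.04], [0, 0, 0]],
    [1, [0, 0, -0.04], [0, 0, 0]],
    [1, [0, 0, -0.02], [0, 0, 0]],
    [1, [0, 0, 0], [0, 0, 0]],
  ],
)

```text
clock: 20.15
tool_pos: [0.5513, -0.004, 0.128]
orientation: [-179.9, 0.0, -88.3]
force: [0.2, -0.2, -0.6]
opening: 0.0177
```

```bash
python3 -c "
from h import *
to([.55,-.004,.1046],271.7)
s=snap('scene',15); crop(s,240,160,100,130,5,'c15')"
```

```text
at [ 0.5513 -0.004   0.128 ] [-1.7986e+02  2.0000e-02 -8.8280e+01] F [ 0.2 -0.2 -0.6] op 0.0177 t 20.15 j [ 20.  14. -23.   0. -53.  72.]
shift [-0.005  -0.0001 -0.0936] turn [-8.0e-05  3.8e-04 -6.0e-05]
```

View pics/c15.png

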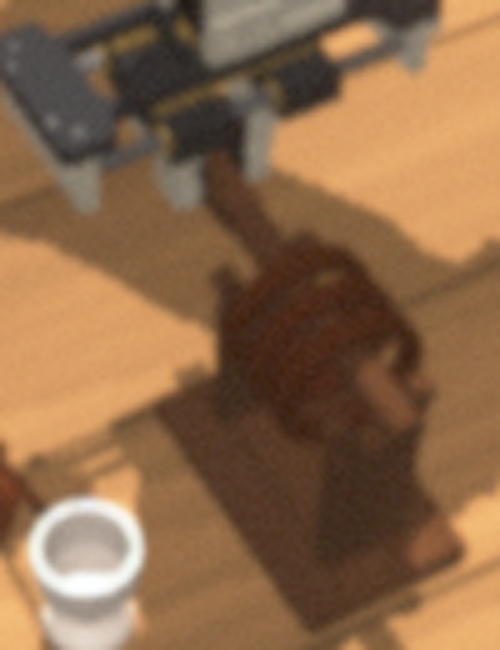

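>>> send_rows(
  commands=[
    [1, [-0.003, 0, -0.03], [0, 0.0003, 0]],
    [1, [0, 0, -0.03], [0, 0, 0]],
    [1, [0, 0, -0.015], [0, 0, 0]],
    [1, [0, 0, -0.005], [0, 0, 0]],
  ],
)

```text
clock: 20.6
tool_pos: [0.5511, -0.0038, 0.1073]
orientation: [-179.9, 0.0, -88.3]
force: [0.7, 0.8, -0.1]
opening: 0.0177
```

```bash
python3 -c "
from h import *
to([.55,-.004,.1046],271.7)"
```

```text
at [ 0.5511 -0.0038  0.1073] [-1.7989e+02  4.0000e-02 -8.8260e+01] F [ 0.7  0.8 -0.1] op 0.0177 t 20.6 j [ 20.  15. -24.  -0. -51.  72.]
shift [-0.0044 -0.0008 -0.0109] turn [-0.00012  0.0003  -0.0001 ]
```

>>> send_rows(
  commands=[
    [1, [0, 0, -0.008], [0, 0, 0]],
    [1, [0, 0, -0.004], [0, 0, 0]],
    [1, [0, 0, 0], [0, 0, 0]],
  ],
)

```text
clock: 20.9
tool_pos: [0.5511, -0.0039, 0.1044]
orientation: [-179.9, 0.0, -88.2]
force: [-0.8, 1.0, 1.2]
opening: 0.0175
```

```bash
python3 -c "
from h import *
to([.55,-.004,.1046],271.7)
s=snap('scene',16); crop(s,240,160,100,130,5,'c16'); rings(s,.551,-.004,.11)"
```

```text
at [ 0.5511 -0.0039  0.1044] [-1.799e+02  3.000e-02 -8.825e+01] F [-0.8  1.   1.2] op 0.0175 t 20.9 j [ 20.  15. -24.   0. -50.  72.]
shift [-0.0043 -0.0005  0.0009] turn [-8.0e-05  2.8e-04 -1.4e-04]
x from grip(rod mid=.1): [(np.float64(0.045), 13), (np.float64(0.05), 16), (np.float64(0.055), 39), (np.float64(0.06), 1), (np.float64(0.07), 15), (np.float64(0.075), 25), (np.float64(0.08), 76), (np.float64(0.085), 11), (np.float64(0.09), 5), (np.float64(0.095), 27), (np.float64(0.1), 53), (np.float64(0.105), 41), (np.float64(0.11), 2), (np.float64(0.115), 27), (np.float64(0.12), 48), (np.float64(0.125), 78), (np.float64(0.14), 15), (np.float64(0.145), 20), (np.float64(0.15), 74), (np.float64(0.155), 9)]
axis pts 351 xmax 0.7242012633171941 tip-end y 0.00040615174549918365
```

View pics/c16.png

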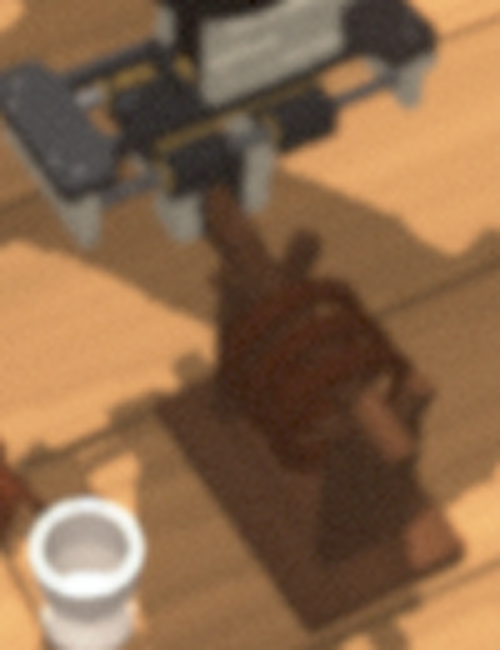

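>>> send_rows(
  commands=[
    [1, [0, 0, -0.004], [0, 0, 0]],
    [1, [0, 0, -0.003], [0, 0, 0]],
  ],
)

```text
clock: 21.15
tool_pos: [0.5511, -0.0039, 0.1037]
orientation: [-179.9, 0.0, -88.2]
force: [-4.5, 0.9, 7.9]
opening: 0.018
```

>>> send_rows(
  commands=[
    [1, [0, 0, 0.001], [0, 0, 0]],
    [0.8, [0, 0, 0], [0, 0, 0]],
    [0.6, [0, 0, 0], [0, 0, 0]],
    [0.4, [0, 0, 0], [0, 0, 0]],
    [0.2, [0, 0, 0], [0, 0, 0]],
    [0, [0, 0, 0], [0, 0, 0]],
    [0, [0, 0, 0], [0, 0, 0]],
  ],
)

```text
clock: 21.85
tool_pos: [0.5522, -0.0036, 0.1044]
orientation: [-179.7, 0.1, -88.2]
force: [-0.3, -0.4, 1.0]
opening: 0.0521
```

```bash
python3 -c "
from h import *
to([.55,-.004,.2],271.7)
s=snap('scene',17); crop(s,240,160,100,130,5,'c17')"
```

```text
at [ 0.5522 -0.0036  0.1044] [-1.7971e+02  6.0000e-02 -8.8230e+01] F [-0.3 -0.4  1. ] op 0.0521 t 21.85 j [ 20.  15. -24.   0. -50.  72.]
shift [-0.009  -0.0014  0.3825] turn [-0.00019  0.00081 -0.0002 ]
```

View pics/c17.png

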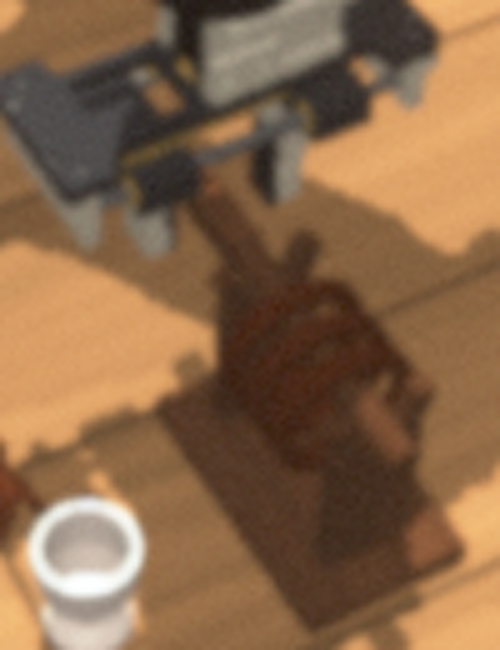

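Rod stays in the forks with the jaws open. I retreat straight up and back.

>>> send_rows(
  commands=[
    [0, [0, 0, 0.04], [0, 0, 0]],
    [0, [0, 0, 0.1], [0, 0, 0]],
    [0, [0, 0, 0.16], [0, 0, 0]],
    [0, [0, 0, 0.16], [0, 0, 0]],
    [0, [-0.1, -0.1, 0.12], [0, 0, 0]],
    [0, [-0.12, -0.16, 0], [0, 0, 0]],
    [0, [-0.12, -0.16, 0], [0, 0, 0]],
    [0, [0, -0.16, 0], [0, 0, 0]],
    [0, [0, -0.16, 0], [0, 0, 0]],
    [0, [0, -0.12, 0], [0, 0, 0]],
    [0, [0, 0, 0], [0, 0, 0]],
    [0, [0, 0, 0], [0, 0, 0]],
  ],
)

```text
clock: 23.1
tool_pos: [0.4622, -0.2265, 0.2655]
orientation: [-179.1, -0.2, -88.0]
force: [-0.1, -0.0, -0.3]
opening: 0.0873
```

```bash
python3 -c "
from h import *
s=snap('scene',18); t=snap('top',18); to([.55,-.004,.2],271.7)
crop(s,240,180,110,110,7,'c18'); rings(s,.551,-.004,.11)
print(abs(s['color'][380:].astype(int)-load('scene',0)['color'][380:]).mean())"
```

```text
at [ 0.4625 -0.2257  0.2654] [-1.791e+02 -1.600e-01 -8.794e+01] F [-0.4 -0.3 -0.1] op 0.0877 t 23.2 j [ -4.   3. -16.   0. -69.  96.]
shift [ 0.3499  0.8866 -0.2616] turn [ 0.00037  0.00251 -0.00099]
x from grip(rod mid=.1): [(np.float64(0.045), 12), (np.float64(0.05), 12), (np.float64(0.055), 39), (np.float64(0.06), 3), (np.float64(0.07), 10), (np.float64(0.075), 28), (np.float64(0.08), 80), (np.float64(0.085), 8), (np.float64(0.09), 6), (np.float64(0.095), 27), (np.float64(0.1), 49), (np.float64(0.105), 41), (np.float64(0.11), 2), (np.float64(0.115), 26), (np.float64(0.12), 43), (np.float64(0.125), 88), (np.float64(0.14), 12), (np.float64(0.145), 19), (np.float64(0.15), 84), (np.float64(0.155), 6)]
axis pts 352 xmax 0.7241394337616319 tip-end y -4.740100866501562e-05
4.254702380952381
```

View pics/c18.png

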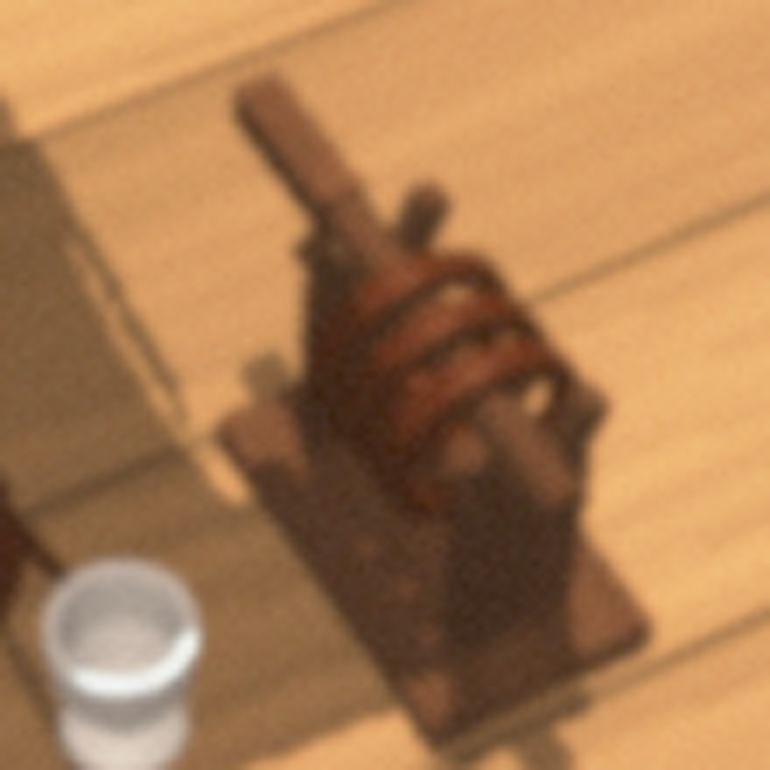

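View pics/top18.png

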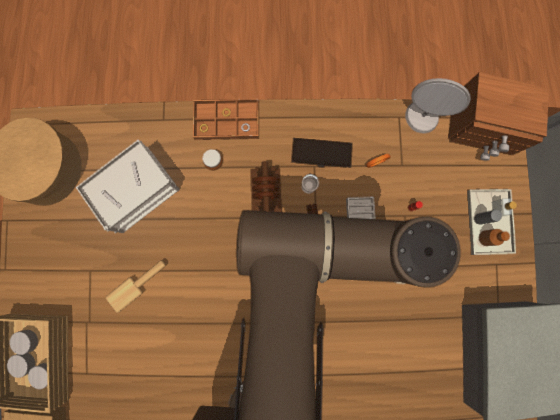

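View pics/scene18.png

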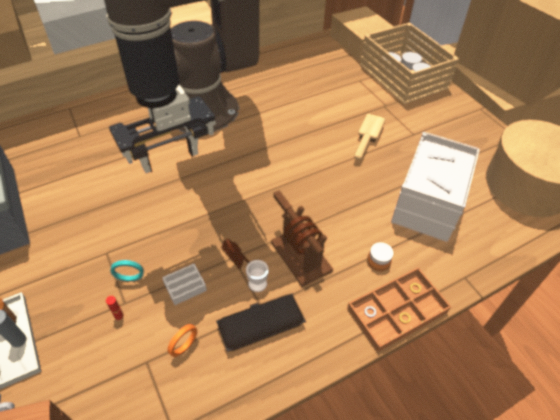

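The rod rests in both forks at scene pixel (300,235), with three bangles between them. The holder is empty, and everything else sits where it was in the first picture. I hand the job in.

```bash
python3 -c "
from h import *
print(order.close_job())"
```

```text
the job is handed in; nothing more can be done
None
```

I drew the rod out of the tray by its bare end, laid it clear on the ledge and let go. I then took it by the square handle, threaded all three bangles, lifted them off together and seated the loaded rod in both forks. The job was handed in at about 23 s of the 72 s allowed.

**Last checks:**
- **Rod and bangles:** the final depth view puts the forks about 50 mm either side of rod-mid. The three bangles lie within about ±30 mm of it, so they hang between the forks. Those readings hardly changed between seating and after the arm had retreated.
- **Force:** the highest wrist reading I saw was about 9 N, when I pressed the rod lightly into its seat.
- **Other things:** by eye, the ledge and tray items and both coloured look-alike rings are where they started. I did not measure them again, and in the last top view the arm hides the turquoise ring and part of the claw clip; both show in place in the scene view.

**What went wrong or disagreed:**
- **First grasp:** the arm crept up and then down while the fingers closed, so I reopened once and took the bare end again at the right height.
- **Cameras:** the two cameras disagreed by up to about 7 mm along the stand's length. I used values between them, and the rod seated at the expected height.

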